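# Unlock the cover of a preset switch and dial in the code 4-1-3

### The job

Set the three thumbwheels of the preset switch to the code 4, 1, 3, read from left to right as seen from the robot. To get at them, first pull up the sprung plunger that pins the clear cover and twist it clockwise so that it stays latched open when let go; then slide the cover out towards the robot and stand it on its feet on the grey draining mat to the left of the switch. Leave the plunger latched open and do not disturb the beaker, flask and bottle behind.

Things in the scene. Friction and masses are not known exactly. Their poses are not given: they have to be found in the camera images.
- preset_block: Grey preset switch, fixed; base plate 140 (x) x 310 (y) mm, y from -175 to +135. Origin on the worktop under the middle wheel; x away from the robot, y left, z up. Three white thumbwheels on one axle along y at x = 0, z = 56 mm, at y = +45, 0, -45, each 23 wide; fixed cheeks between them are 74 high.
- top_left (a point): On the block, axes as the block: the point x 0, y 45, z 86 mm where the top facet of the left wheel lies (30 mm above the axle). Each wheel is a hexagon drum with 6 radial lugs on its edges, 8 mm thick, 23 wide, tips 52 mm from the axle. At a click two lugs stand 30 degrees before and behind upright (tips at x -26 and +26, z 101) and two lie level.
- top_middle (a point): The same point of the middle wheel (x 0, y 0, z 86 mm). One step forward: closed fingertips go down before the nearer lug (middle of a 20 mm tip at x = -46, its end at z = 90) and push the lug in +x till it leans 30 degrees beyond upright (tip middle at x = +6), then lift and go back. A step back is the mirror image. Each stroke turns one digit.
- top_right (a point): The same point of the right wheel (x 0, y -45, z 86 mm). All wheels have six sprung clicks: about 5 N at the lug to leave one; past half way the wheel snaps on to the next.
- cover: Loose clear cover, a bridge over the wheels, about 0.2 kg. Origin at foot level under its middle; it starts 61 mm above the block's origin, same axes. Top plate 96 (x) x 166 (y), top 60 mm above the origin; legs at y = -81, +81; flanges (feet) 5 mm thick, 36 wide in x, out to y = -149 (holed for the plunger) and y = +117. It stands by itself on the flanges.
- cover_rib (a point): Middle of the aluminium grip rib on the cover: 14 mm thick in x, 60 long in y, 24 high; at the cover's x = -12, y = 0, z = 72 mm. Turns with the cover.
- mat_spot (a point): Fixed point on the flat top of the grey draining mat left of the switch, 5.7 mm above the worktop; a good place for the cover. The mat is 0.44 m deep (x 0.43 to 0.87) and runs from y = 0.01 to 0.80, with a 1.5 mm high rim; it is empty for 0.18 m round this point.
- lip_right (a point): On the block at x 0, y -135, z 70 mm: underside of the right lip. The cover's flanges lie on pedestals (z 61) with 4 mm play under this lip and one at the left (both x from -20 to +20, tops at z 78; y -164 to -106 and +100 to +132), with stops behind: the cover leaves only towards -x and can be lifted after sliding 45 mm.
- plunger_grip (a point): Middle of the plunger's black bar-shaped knob: 14 mm thick (its x axis), 38 long (its y axis), 22 high; at the start its axes are the block's. At the block's x = 0, y = -128, z = 107 mm when down. Its axis is vertical; the pin below goes through the cover's right flange.
- plunger_lift (a joint): How far the plunger is pulled up (m): 0 down, 0.011 when latched, 0.016 at the upper stop. The spring pulls back with 5 N when down, 9 N at the stop.
- plunger_twist (a joint): Twist of the knob (rad), growing clockwise from above: 0 at the start, stop at 1.0. When down, a cross pin in a slot keeps it from turning; pulled up over 12 mm it turns, and beyond about 0.5 the pin rests on its collar so that the plunger stays up when let go.
- wheel_left (a joint): Angle of the left wheel (rad). Digit k (0 to 5) is set at k x 1.047; stops just beyond 0 and 5, no way round from 5 to 0. Grows when the wheel's top moves towards the block's +x, away from the robot. The digit is the number of black dots on the facet that looks straight up.
- wheel_middle (a joint): Angle of the middle wheel (rad). Digit k (0 to 5) is set at k x 1.047; stops just beyond 0 and 5, no way round from 5 to 0. Grows when the wheel's top moves towards the block's +x, away from the robot. The digit is the number of black dots on the facet that looks straight up.
- wheel_right (a joint): Angle of the right wheel (rad). Digit k (0 to 5) is set at k x 1.047; stops just beyond 0 and 5, no way round from 5 to 0. Grows when the wheel's top moves towards the block's +x, away from the robot. The digit is the number of black dots on the facet that looks straight up.
- beaker: Glass beaker, 72 mm across, 94 high, loose, standing behind the switch; origin under its middle. Leave it alone.
- flask: Conical glass flask, 67 mm across, 114 high, loose, standing behind the switch; origin under its middle. Leave it alone.
- reagent_bottle: Amber bottle with black cap, 53 mm across, 116 high, loose, standing behind the switch; origin under its middle. Leave it alone.

How it is judged:
By the outcome, as a careful person would: the job done as asked, in the order asked, and still so for the second after the job is handed in, with the robot touching nothing.
It also fails if it takes over 72 s, if anything falls off the work surface, if the arm or the gripper's body presses on something with over 40 N, if the wrist force passes 120 N, or if a joint passes its speed limit or range.

### The arm

A 6-joint arm with a two-finger parallel gripper is mounted at the origin on a cart in front of the work surface, level with it; the furniture and walls round the work are solid. World frame = base frame: x ahead of the robot, y to its left, z up, the work surface at z = 0. Lengths are in m, angles in degrees, forces in N, time in s.
With the tool pointing down it reaches from about 0.375 to 0.9 m from the base axis. Payload 3.1 kg.
Tool frame: the origin (TCP) lies at the very end of the fingers, on their centre line; the grasp point (between the pads) lies 19 mm behind it (bot.grip_point_offset is the distance from the TCP to the grasp point, in m); z points along the fingers, x is the direction in which the jaws open and shut, and the axes are right-handed (so a half turn about z gives the same grasp; the last joint's range is limited). The gripper opens to 87 mm and grips with 3 to 60 N. Pads are 19 mm wide; open, the fingers measure 117 mm over their backs; the gripper's body (75 mm by 190 mm) begins 51 mm behind the grasp point.
Start: joints at [-86.545, 30.224, 82.088, -0, 67.689, -10.227], TCP at [0.148, -0.607, 0.223] pointing down, gripper open.
Joint ranges: [-176.69, 176.69], [-43.24, 126.21], [12.49, 139.97], [-82, 262], [0, 151.66], [-163.58, 163.58]. Speed limits (degrees/s): [159.86, 159.86, 180, 180, 180, 180].

### API

Orientations are given as a 3x3 rotation matrix whose columns are the frame's x, y, z axes.
In Python, from rig import bot, capture, recognise, place_of gives the robot as it stands.
- The arm moves only by the tool send_rows, never from a script. Its argument "motion" is a list of rows, each a list of 2 entries, a list of its own where there are three numbers: the shift along the tool's x, y, z in mm, then the turn about the tool's z in rad. A call has exactly 5 rows; each row shifts and turns the pose as measured when the row begins, along the tool's axes as they then stand; what a row does not reach is not made up. A row lasts 1/12 s, in which the tool goes at most 41.7 mm and 7.16 degrees, less where a joint would pass 70% of its speed; a pose out of reach is approached as far as the arm can. A call with a gripper value outside its range is refused whole. "gripper" is the closure, from 0 (fully open) to 1 (shut), set as the call begins (left out, the last holds). The fingers move at their own pace and stop on an object; the grip force is fixed at half the most. Time passes only in rows, so rows that do not move let the fingers close, or fill a call up. It gives the time, the measured TCP pose, the force and the opening at its end, in the units of the state.
- bot.read_state(): the state, without advancing time (a new reading comes with each control period).
- capture(name): name is "scene" or "top"; returns a dict with "image" (400x640x3 uint8, blue, green, red), "fx", "fy", "cx", "cy" (pixels), "rvec" (rotation vector, rad) and "tvec" (3), from world to camera coordinates, as OpenCV has them. Camera axes: x right, y down, z forward; pixel columns grow to the right and rows downward; lengths in m; the calibration is good to about 2 mm. A picture is of the moment at which its call begins. There is no depth.
- bot.hand_in(): hands the job in, once; it reports no verdict.
Trained networks look in the newest picture that a camera, given by its name, has taken for a name from the list of things; names that differ only in an ending like _2 or _b are one class to them, and where a whole thing is asked for, a point or a joint stands for the part that bears it (a point fixed in the world has none). Each returns a list of dicts, best first, with "p" (0 to 1); they miss things now and then, are a little off and sometimes report something else, mostly with a low value. They report only what shows in the picture. A call takes as long as a camera call.
- recognise(camera, target): "xy" ([column, row] in pixels, amid what is visible of it).
- place_of(camera, target): "xy" ([column, row] in pixels: a listed point, or the origin of a listed thing).
The state is a dict: "time_s": time; "joint_positions": joint angles; "qvel": joint speeds; "tau": joint torques, N m; "position": TCP position; "tcp_rot": TCP orientation; "force": force on the tool from outside, world axes, zero at the start; "moment": the same for the moment, N m; "opening": opening from 0.0 (shut) to 1.0 (fully open).
Only numpy, scipy, OpenCV 4.12 (cv2) and the standard library are available. Lean on these libraries where they do the work, as an engineer would, in place of code of your own. Each camera call takes 0.05 s, during which the arm holds its last target.

## Working session

There is one attempt and no reset: what is moved stays moved. The work goes in short steps, Python scripts to look and compute and a tool call to move; the robot and the scene stay as the last step left them, time stands still between calls to the robot, and variables do not carry over. Pictures are saved under pics/ and viewed, and the job is handed in when it is done.

Besides the shell and the picture viewer there is one more tool, called in YAML: its name, and indented under it one key for each argument. send_rows: Moves the arm, as the interface text tells. Its arguments: {"type":"object","properties":{"motion":{"type":"array","items":{"type":"array"}},"gripper":{"type":"number"}},"required":["motion"]}

```bash
ls; mkdir -p pics; python3 - <<'E'
from rig import bot, capture, recognise, place_of
import cv2,numpy as np
s=bot.read_state();print(s)
for c in("scene","top"):
    d=capture(c);cv2.imwrite(f"pics/{c}0.png",d["image"]);print(c,d["fx"],d["fy"],d["cx"],d["cy"],d["rvec"],d["tvec"])
    for n in ["top_left","top_middle","top_right","cover","cover_rib","mat_spot","lip_right","plunger_grip","preset_block","beaker","flask","reagent_bottle"]:
        print(c,n,[(np.round(r["xy"],1).tolist(),round(r["p"],2)) for r in place_of(c,n)[:3]])
print(bot.read_state()["time_s"])
E
```

```text
pics
{'time_s': 0.0, 'joint_positions': array([-8.65443581e+01,  3.02780458e+01,  8.21571813e+01,  1.56191867e-03,
        6.76881251e+01, -1.02278505e+01]), 'qvel': array([-0.04952747, -0.10603547,  0.01495138, -0.00810593,  0.06635445,
       -0.03502601]), 'tau': array([-4.54209166e-04, -4.40043283e+01, -1.76591134e+01,  6.33994024e-02,
        5.83125022e-02, -1.79783856e-04]), 'position': array([ 0.14783435, -0.60650987,  0.22157708]), 'tcp_rot': array([[ 2.36548029e-01, -9.71619791e-01, -1.04593889e-04],
       [-9.71617497e-01, -2.36547702e-01,  2.15050524e-03],
       [-2.11421489e-03, -4.07072523e-04, -9.99997682e-01]]), 'force': array([-0.50324815, -0.35664683, -0.43265451]), 'moment': array([ 0.01130044, -0.00753395, -0.00854974]), 'opening': 1.0004098647267818}
scene 391.2885074290795 391.2885074290795 320.5826876778465 201.3460969576361 [ 0.81730758 -2.37364521  1.29674052] [0.46744606 0.33523165 0.81708028]
scene top_left [([368.7, 210.0], 0.81)]
scene top_middle [([375.4, 201.9], 0.94)]
scene top_right [([383.4, 197.4], 0.7)]
scene cover [([376.9, 214.0], 0.59), ([383.
[... 350 characters left out ...]
[317.6, 199.2], 0.78), ([375.6, 201.7], 0.21)]
top 367.3364777643806 367.3364777643806 315.32066660068745 205.89855600873554 [ 2.18607682 -2.18885223  0.09282488] [-0.0509347   0.65558446  1.08232133]
top top_left [([349.1, 252.4], 0.95)]
top top_middle []
top top_right [([214.9, 249.0], 0.42)]
top cover [([365.9, 245.7], 0.71), ([409.3, 242.4], 0.66), ([350.1, 253.0], 0.57)]
top cover_rib [([367.6, 255.5], 0.59), ([317.7, 169.8], 0.16)]
top mat_spot [([216.1, 247.5], 0.76), ([410.8, 242.8], 0.7)]
top lip_right [([408.3, 240.3], 0.89)]
top plunger_grip [([408.9, 243.1], 0.38)]
top preset_block []
top beaker [([394.9, 176.2], 0.82)]
top flask []
top reagent_bottle [([366.2, 169.1], 0.68)]
1.3
```

View pics.

View pics/scene0.png

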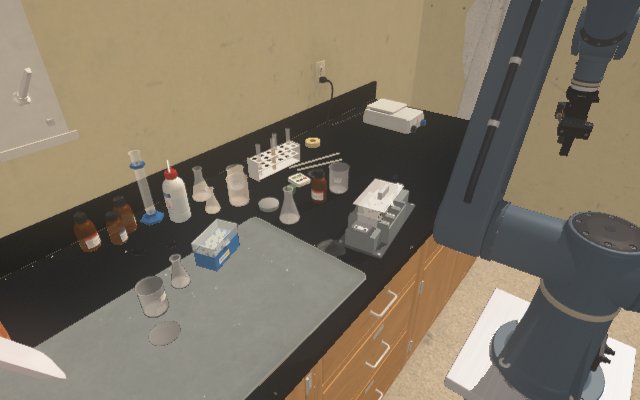

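View pics/top0.png

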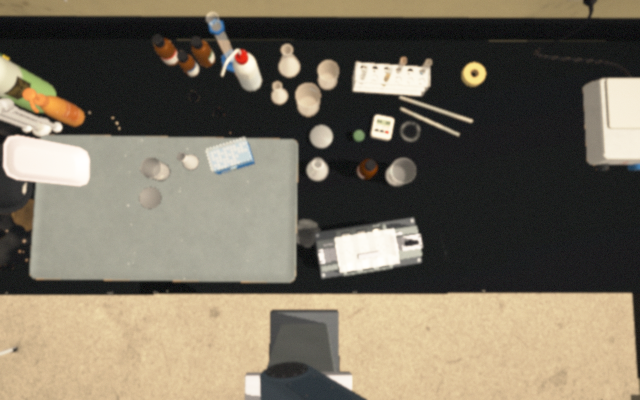

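```bash
python3 - <<'E'
import cv2
a=cv2.imread("pics/scene0.png")[130:260,250:450];cv2.imwrite("pics/scene0c.png",cv2.resize(a,None,fx=4,fy=4,interpolation=2))
a=cv2.imread("pics/top0.png")[190:300,300:450];cv2.imwrite("pics/top0c.png",cv2.resize(a,None,fx=5,fy=5,interpolation=2))
E
```

```text
(no output)
```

View pics/scene0c.png

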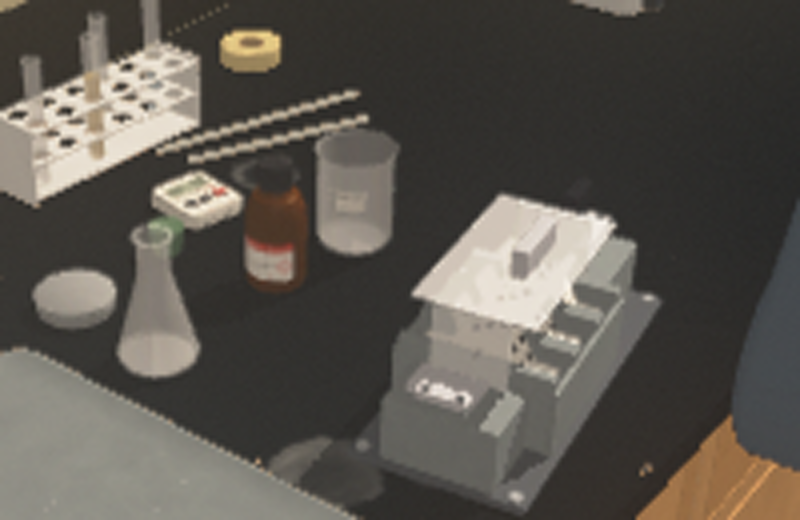

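View pics/top0c.png

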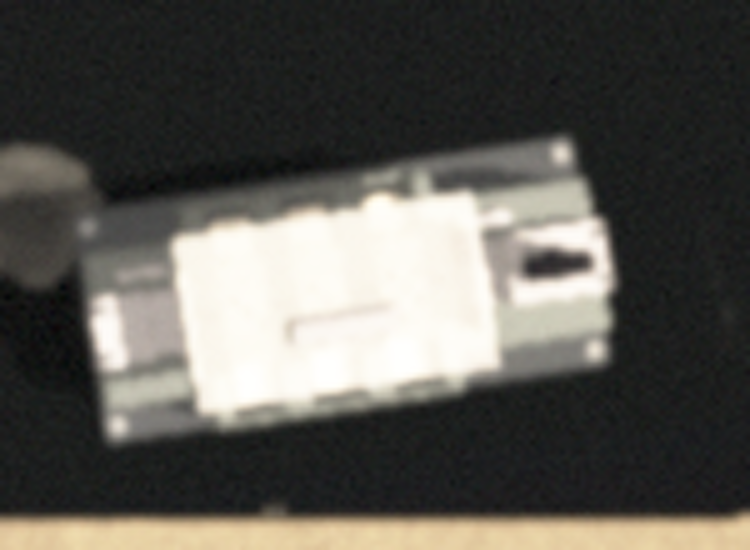

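```bash
cat > h.py <<'E'
import numpy as np,cv2
from scipy.optimize import least_squares
CAM={"scene":(391.2885,320.5827,201.3461,[0.81730758,-2.37364521,1.29674052],[0.46744606,0.33523165,0.81708028]),
"top":(367.33648,315.32067,205.89856,[2.18607682,-2.18885223,0.09282488],[-0.0509347,0.65558446,1.08232133])}
def proj(c,P):
    f,cx,cy,r,t=CAM[c];K=np.array([[f,0,cx],[0,f,cy],[0,0,1.]])
    return cv2.projectPoints(np.atleast_2d(np.float64(P)),np.float64(r),np.float64(t),K,None)[0][:,0]
def tri(uv):  # {cam:uv} -> world
    return least_squares(lambda p:np.concatenate([proj(c,p)[0]-q for c,q in uv.items()]),[0.6,0,0.1]).x
def ray(c,uv,z):
    return least_squares(lambda p:proj(c,[p[0],p[1],z])[0]-uv,[0.6,0]).x
E
python3 - <<'E'
from h import *
obs=[("top",(414.4,217),(70,-175,4)),("top",(422,263),(-70,-175,4)),("top",(321.6,278.4),(-70,135,4)),("top",(316,233),(70,135,4)),
("top",(334.4,237),(48,83,121)),("top",(395,228.4),(48,-83,121)),("top",(400,264),(-48,-83,121)),("top",(340.6,273),(-48,83,121)),
("scene",(353.25,203),(48,83,121)),("scene",(374.5,178.75),(48,-83,121)),("scene",(403,188.75),(-48,-83,121)),("scene",(385,212.5),(-48,83,121)),
("scene",(383.1,189.8),(-12,0,133)),("top",(411.4,242.4),(0,-128,107)),
("scene",(381,257.5),(-70,135,4)),("scene",(415,205),(-70,-175,4)),("scene",(368.7,210.),(0,45,86)),("scene",(375.4,201.9),(0,0,86)),("scene",(374.2,227.5),(0,0,0))]
def W(p,P):
    c,s=np.cos(p[2]),np.sin(p[2]);return np.array([p[0]+c*P[0]-s*P[1],p[1]+s*P[0]+c*P[1],p[3]+P[2]])
def r(p): return np.concatenate([proj(c,W(p,np.array(P)/1e3))[0]-q for c,q,P in obs])
s=least_squares(r,[0.6,-0.1,0,0],loss="soft_l1")
print(s.x,np.degrees(s.x[2]));R=r(s.x).reshape(-1,2)
for o,e in zip(obs,R):print(o,np.round(e,1))
E
```

```text
[ 0.5266496  -0.19337469  0.15379145 -0.00128085] 8.811601233837102
('top', (414.4, 217), (70, -175, 4)) [-0.4  0. ]
('top', (422, 263), (-70, -175, 4)) [ 0.1 -0.6]
('top', (321.6, 278.4), (-70, 135, 4)) [0. 0.]
('top', (316, 233), (70, 135, 4)) [-1.5 -0.3]
('top', (334.4, 237), (48, 83, 121)) [0.4 0.5]
('top', (395, 228.4), (48, -83, 121)) [-0.6 -0.2]
('top', (400, 264), (-48, -83, 121)) [ 0.4 -1. ]
('top', (340.6, 273), (-48, 83, 121)) [-0.2 -0.5]
('scene', (353.25, 203), (48, 83, 121)) [-1.3 -0.2]
('scene', (374.5, 178.75), (48, -83, 121)) [ 0.1 -0.9]
('scene', (403, 188.75), (-48, -83, 121)) [ 0.8 -3.4]
('scene', (385, 212.5), (-48, 83, 121)) [-1.3 -0.5]
('scene', (383.1, 189.8), (-12, 0, 133)) [-0.1  1.5]
('top', (411.4, 242.4), (0, -128, 107)) [0.7 0.4]
('scene', (381, 257.5), (-70, 135, 4)) [-0.4  0.6]
('scene', (415, 205), (-70, -175, 4)) [ 0.3 -0.1]
('scene', (368.7, 210.0), (0, 45, 86)) [3.3 1. ]
('scene', (375.4, 201.9), (0, 0, 86)) [2.5 1.8]
('scene', (374.2, 227.5), (0, 0, 0)) [ 1.6 -0.7]
```

```bash
cat >> h.py <<'E'
B=np.array([0.5266,-0.1934,0.0]);YAW=np.radians(8.8)
def bw(P):  # block mm -> world
    c,s=np.cos(YAW),np.sin(YAW);P=np.array(P)/1e3
    return np.array([B[0]+c*P[0]-s*P[1],B[1]+s*P[0]+c*P[1],B[2]+P[2]])
def wb(w):
    c,s=np.cos(YAW),np.sin(YAW);d=np.array(w)-B
    return np.array([c*d[0]+s*d[1],-s*d[0]+c*d[1],d[2]])*1e3
def st():
    from rig import bot
    s=bot.read_state();R=s["tcp_rot"];return s,s["position"],R
def plan(target,yaw=None,n=5):
    s,p,R=st();y0=np.arctan2(R[1,0],R[0,0]);tw=0
    if yaw is not None:
        tw=-(np.radians(yaw)-y0);tw=(tw+np.pi)%(2*np.pi)-np.pi
    d=(np.array(target)-p)/n*1e3
    print("t",round(s["time_s"],2),"blk",wb(p).round(1),"yaw",np.degrees(y0).round(2),"tilt",R[:2,2].round(4),"total",(R.T@d*n).round(1),"turn",round(tw,3))
    for k in range(n):
        a=tw/n*k;Rk=R@np.array([[np.cos(a),-np.sin(a),0],[np.sin(a),np.cos(a),0],[0,0,1]])
        print((Rk.T@d).round(1).tolist(),round(tw/n,3))
E
python3 -c "
from h import *
plan(bw([0,-128,160]),8.8,15)"
```

```text
t 1.3 blk [-437.6 -351.   222.5] yaw -76.32 tilt [-0.      0.0001] total [-184.9 -455.    62.5] turn -1.486
[-12.3, -30.3, 4.2] -0.099
[-9.3, -31.4, 4.2] -0.099
[-6.1, -32.2, 4.2] -0.099
[-2.9, -32.6, 4.2] -0.099
[0.3, -32.7, 4.2] -0.099
[3.6, -32.5, 4.2] -0.099
[6.8, -32.0, 4.2] -0.099
[9.9, -31.2, 4.2] -0.099
[12.9, -30.1, 4.2] -0.099
[15.8, -28.7, 4.2] -0.099
[18.6, -26.9, 4.2] -0.099
[21.2, -25.0, 4.2] -0.099
[23.5, -22.8, 4.2] -0.099
[25.7, -20.3, 4.2] -0.099
[27.6, -17.7, 4.2] -0.099
```

send_rows:
  motion:
    - [[-12,-30,0],-0.1]
    - [[-9,-31,0],-0.1]
    - [[-6,-32,2],-0.1]
    - [[-3,-33,4],-0.1]
    - [[0,-33,4],-0.1]
  gripper: 0

```text
time_s: 1.72
position: [0.2778, -0.5156, 0.2127]
tcp_rot: [[0.68, -0.733, -0.001], [-0.733, -0.68, -0.009], [0.006, 0.007, -1.0]]
force: [0.7, -1.0, 0.3]
opening: 1.001
```

send_rows:
  motion:
    - [[4,-32,4],-0.1]
    - [[7,-32,4],-0.1]
    - [[10,-31,4],-0.1]
    - [[13,-30,4],-0.1]
    - [[16,-29,4],-0.1]

```text
time_s: 2.13
position: [0.4143, -0.4131, 0.1918]
tcp_rot: [[0.956, -0.294, 0.001], [-0.294, -0.956, -0.012], [0.004, 0.011, -1.0]]
force: [1.1, -0.7, -0.1]
opening: 1.002
```

```bash
python3 -c "
from h import *
plan(bw([0,-128,150]),8.8,5)"
```

```text
t 2.13 blk [-144.6 -199.9  191.8] yaw -17.12 tilt [ 0.0005 -0.0118] total [  98.5 -128.4   40.7] turn -0.452
[19.7, -25.7, 8.1] -0.09
[21.9, -23.8, 8.1] -0.09
[24.0, -21.7, 8.1] -0.09
[25.9, -19.5, 8.1] -0.09
[27.5, -17.0, 8.1] -0.09
```

send_rows:
  motion:
    - [[20,-26,8],-0.1]
    - [[22,-24,8],-0.1]
    - [[24,-22,8],-0.09]
    - [[26,-20,8],-0.09]
    - [[27,-17,8],-0.09]

```text
time_s: 2.55
position: [0.5514, -0.3108, 0.1509]
tcp_rot: [[0.981, 0.195, 0.004], [0.195, -0.981, -0.015], [0.001, 0.016, -1.0]]
force: [0.1, -0.0, -0.0]
opening: 1.002
```

```bash
python3 -c "
from h import *
plan(bw([0,-128,130]),8.8,5)"
```

```text
t 2.55 blk [   6.6 -119.9  150.9] yaw 11.24 tilt [ 0.0038 -0.0154] total [-6.9  7.5 21. ] turn 0.043
[-1.4, 1.5, 4.2] 0.009
[-1.4, 1.5, 4.2] 0.009
[-1.4, 1.5, 4.2] 0.009
[-1.3, 1.5, 4.2] 0.009
[-1.3, 1.6, 4.2] 0.009
```

send_rows:
  motion:
    - [[-2,2,5],0.01]
    - [[-2,2,5],0.01]
    - [[-1,2,5],0.01]
    - [[-1,1,3],0.01]
    - [[0,0,0],0]

```text
time_s: 2.97
position: [0.5501, -0.3148, 0.1298]
tcp_rot: [[0.987, 0.16, 0.004], [0.16, -0.987, -0.013], [0.001, 0.014, -1.0]]
force: [0.0, 0.4, -0.2]
opening: 1.0
```

```bash
python3 - <<'E'
from h import *
from rig import capture
plan(bw([0,-128,93]),8.8,5)
for c,(x,y) in {"scene":(300,110),"top":(340,180)}.items():
    a=capture(c)["image"][y:y+120,x:x+160];cv2.imwrite(f"pics/{c}1.png",cv2.resize(a,None,fx=4.5,fy=4.5,interpolation=2))
print(proj("top",[bw([0,-128,118]),bw([0,-109,118]),bw([0,-147,118])]),proj("scene",[bw([0,-128,118])]))
E
```

```text
t 2.97 blk [   4.7 -123.6  129.8] yaw 9.23 tilt [ 0.0037 -0.0132] total [-4.8  3.9 36.8] turn 0.007
[-1.0, 0.8, 7.4] 0.001
[-1.0, 0.8, 7.4] 0.001
[-1.0, 0.8, 7.4] 0.001
[-0.9, 0.8, 7.4] 0.001
[-0.9, 0.8, 7.4] 0.001
[[413.32835151 242.9560301 ]
 [406.52937805 244.03264546]
 [420.12198233 241.88026075]] [[394.01442253 175.86826604]]
```

View pics/scene1.png

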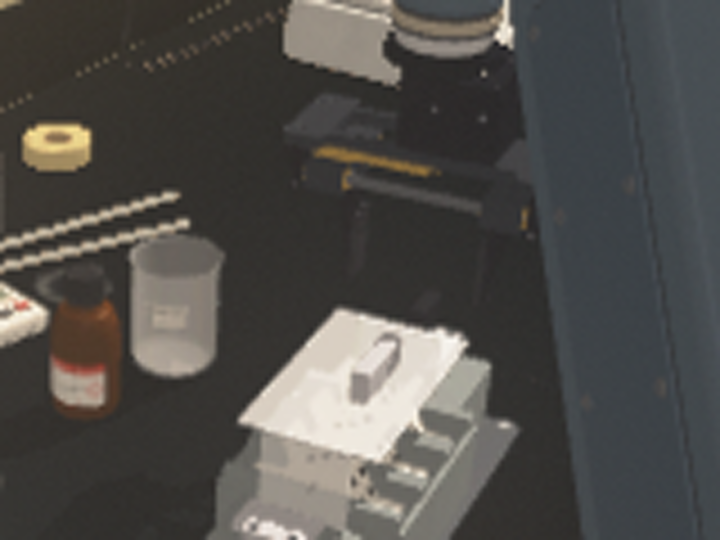

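View pics/top1.png

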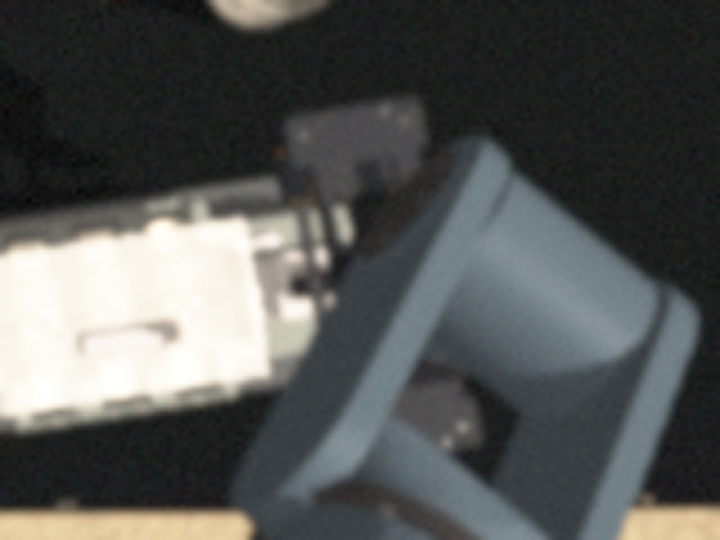

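send_rows:
  motion:
    - [[-2,2,8],0.0]
    - [[-2,1,8],0.0]
    - [[-1,1,8],0.0]
    - [[0,0,8],0]
    - [[0,0,4],0]

```text
time_s: 3.48
position: [0.5451, -0.3244, 0.0937]
tcp_rot: [[0.988, 0.156, 0.008], [0.156, -0.988, -0.017], [0.005, 0.018, -1.0]]
force: [-0.4, 0.3, 0.2]
opening: 0.995
```

```bash
python3 -c "
from h import *
plan(bw([0,-128,92]),8.8,5);s=st()[0];print(s['force'],s['opening'])"
```

```text
t 3.48 blk [  -1.7 -132.2   93.7] yaw 8.97 tilt [ 0.008 -0.017] total [ 1.7 -4.3  1.6] turn 0.003
[0.3, -0.9, 0.3] 0.001
[0.3, -0.9, 0.3] 0.001
[0.3, -0.9, 0.3] 0.001
[0.3, -0.9, 0.3] 0.001
[0.3, -0.9, 0.3] 0.001
[-0.36142468  0.29012912  0.23357603] 0.9947360197866422
```

send_rows:
  motion:
    - [[1,-2,1],0.0]
    - [[1,-2,0],0.0]
    - [[0,0,0],0.0]
    - [[0,0,0],0]
    - [[0,0,0],0]

```text
time_s: 3.9
position: [0.5459, -0.3186, 0.0901]
tcp_rot: [[0.988, 0.156, 0.005], [0.156, -0.988, -0.014], [0.003, 0.015, -1.0]]
force: [0.6, -0.6, 0.3]
opening: 1.0
```

```bash
python3 -c "
from h import *
plan(bw([0,-128,92]),8.8,5);s=st()[0];print(s['force'],s['opening'])"
```

```text
t 3.9 blk [-1.000e-01 -1.267e+02  9.010e+01] yaw 8.98 tilt [ 0.0051 -0.0143] total [ 0.1  1.3 -1.8] turn 0.003
[0.0, 0.3, -0.4] 0.001
[0.0, 0.3, -0.4] 0.001
[0.0, 0.3, -0.4] 0.001
[0.0, 0.3, -0.4] 0.001
[0.0, 0.3, -0.4] 0.001
[ 0.61817261 -0.56950049  0.29904103] 1.000235307111914
```

Well centred; close on the knob.

send_rows:
  motion:
    - [[0,1,-1],0.0]
    - [[0,0,0],0.0]
    - [[0,0,0],0.0]
    - [[0,0,0],0]
    - [[0,0,0],0]
  gripper: 1

```text
time_s: 4.32
position: [0.5471, -0.32, 0.0928]
tcp_rot: [[0.988, 0.157, 0.008], [0.157, -0.987, -0.016], [0.005, 0.017, -1.0]]
force: [-1.2, -0.2, 0.6]
opening: 0.708
```

send_rows:
  motion:
    - [[0,0,0],0.0]
    - [[0,0,0],0.0]
    - [[0,0,0],0.0]
    - [[0,0,0],0]
    - [[0,0,0],0]

```text
time_s: 4.73
position: [0.5471, -0.3202, 0.093]
tcp_rot: [[0.988, 0.157, 0.008], [0.157, -0.987, -0.017], [0.005, 0.018, -1.0]]
force: [-0.2, 1.3, 0.1]
opening: 0.323
```

```bash
python3 -c "
from h import *
plan(bw([0,-128,92]),8.8,5);s=st()[0];print(s['force'],s['opening'])"
```

```text
t 4.73 blk [   0.8 -128.4   93. ] yaw 9.02 tilt [ 0.0077 -0.0165] total [-0.8 -0.4  0.9] turn 0.004
[-0.2, -0.1, 0.2] 0.001
[-0.2, -0.1, 0.2] 0.001
[-0.2, -0.1, 0.2] 0.001
[-0.2, -0.1, 0.2] 0.001
[-0.2, -0.1, 0.2] 0.001
[-0.24403315  1.28459161  0.05912315] 0.3227560477494906
```

send_rows:
  motion:
    - [[0,0,0],0.0]
    - [[0,0,0],0.0]
    - [[0,0,0],0.0]
    - [[0,0,0],0]
    - [[0,0,0],0]

```text
time_s: 5.15
position: [0.5449, -0.3205, 0.0928]
tcp_rot: [[0.988, 0.158, 0.003], [0.158, -0.987, -0.016], [0.0, 0.017, -1.0]]
force: [-0.8, 0.0, 0.4]
opening: 0.155
```

send_rows:
  motion:
    - [[0,0,-4],0.0]
    - [[0,0,-4],0.0]
    - [[0,0,-4],0.0]
    - [[0,0,-3],0]
    - [[0,0,0],0]

```text
time_s: 5.57
position: [0.5448, -0.3204, 0.1049]
tcp_rot: [[0.988, 0.158, 0.002], [0.158, -0.987, -0.016], [-0.0, 0.016, -1.0]]
force: [2.1, -1.2, -9.0]
opening: 0.164
```

send_rows:
  motion:
    - [[0,0,-2],0.0]
    - [[0,0,-1],0.0]
    - [[0,0,-1],0.0]
    - [[0,0,0],0]
    - [[0,0,0],0]

```text
time_s: 5.98
position: [0.5448, -0.3204, 0.1077]
tcp_rot: [[0.988, 0.158, 0.002], [0.158, -0.987, -0.015], [-0.0, 0.016, -1.0]]
force: [2.2, -1.7, -10.6]
opening: 0.157
```

send_rows:
  motion:
    - [[0,0,0],0.06]
    - [[0,0,0],0.08]
    - [[0,0,0],0.08]
    - [[0,0,0],0.08]
    - [[0,0,0],0.08]

```text
time_s: 6.4
position: [0.5439, -0.3204, 0.1069]
tcp_rot: [[0.972, -0.235, -0.0], [-0.235, -0.972, -0.015], [0.003, 0.015, -1.0]]
force: [0.8, -2.3, -8.5]
opening: 0.156
```

send_rows:
  motion:
    - [[0,0,0],0.08]
    - [[0,0,0],0.08]
    - [[0,0,0],0.08]
    - [[0,0,0],0.08]
    - [[0,0,0],0.06]

```text
time_s: 6.82
position: [0.543, -0.32, 0.1062]
tcp_rot: [[0.804, -0.595, -0.003], [-0.595, -0.804, -0.014], [0.006, 0.013, -1.0]]
force: [2.1, -1.7, -9.1]
opening: 0.159
```

send_rows:
  motion:
    - [[0,0,0],0.05]
    - [[0,0,0],0.0]
    - [[0,0,1],0.0]
    - [[0,0,1],0]
    - [[0,0,0],0]

```text
time_s: 7.23
position: [0.5429, -0.3199, 0.104]
tcp_rot: [[0.773, -0.635, -0.003], [-0.635, -0.772, -0.014], [0.007, 0.013, -1.0]]
force: [1.1, -1.1, -8.8]
opening: 0.158
```

send_rows:
  motion:
    - [[0,0,0.5],0.0]
    - [[0,0,0.5],0.0]
    - [[0,0,0.5],0.0]
    - [[0,0,0],0]
    - [[0,0,0],0]

```text
time_s: 7.65
position: [0.5429, -0.32, 0.1039]
tcp_rot: [[0.774, -0.634, -0.003], [-0.634, -0.774, -0.015], [0.007, 0.013, -1.0]]
force: [1.9, -1.7, -7.1]
opening: 0.157
```

send_rows:
  motion:
    - [[0,0,2],0.0]
    - [[0,0,2],0.0]
    - [[0,0,1],0.0]
    - [[0,0,0],0]
    - [[0,0,0],0]

```text
time_s: 8.07
position: [0.5429, -0.32, 0.1038]
tcp_rot: [[0.774, -0.633, -0.002], [-0.633, -0.774, -0.016], [0.008, 0.014, -1.0]]
force: [0.6, -1.8, -5.3]
opening: 0.158
```

send_rows:
  motion:
    - [[0,0,0],0.0]
    - [[0,0,0],0.0]
    - [[0,0,0],0.0]
    - [[0,0,0],0]
    - [[0,0,0],0]
  gripper: 0.4

```text
time_s: 8.48
position: [0.5438, -0.3195, 0.1055]
tcp_rot: [[0.774, -0.633, -0.0], [-0.633, -0.774, -0.015], [0.009, 0.012, -1.0]]
force: [0.5, 0.1, 0.3]
opening: 0.454
```

send_rows:
  motion:
    - [[0,0,0],0.0]
    - [[0,0,-10],0.0]
    - [[0,0,-20],0.0]
    - [[0,0,-20],0]
    - [[0,0,-20],0]

```text
time_s: 8.9
position: [0.5411, -0.316, 0.1746]
tcp_rot: [[0.774, -0.633, -0.009], [-0.633, -0.774, -0.007], [-0.002, 0.012, -1.0]]
force: [0.7, -0.7, -0.3]
opening: 0.593
```

```bash
python3 - <<'E'
from h import *
from rig import capture
plan(bw([-12,0,180]),8.8,10)
for c,(x,y) in {"scene":(300,110),"top":(340,180)}.items():
    a=capture(c)["image"][y:y+120,x:x+160];cv2.imwrite(f"pics/{c}2.png",cv2.resize(a,None,fx=4.5,fy=4.5,interpolation=2))
E
```

```text
t 8.9 blk [  -4.4 -123.4  174.6] yaw -39.28 tilt [-0.0092 -0.0075] total [-96.9 -76.7  -6. ] turn -0.839
[-9.7, -7.7, -0.6] -0.084
[-9.0, -8.5, -0.6] -0.084
[-8.3, -9.2, -0.6] -0.084
[-7.5, -9.8, -0.6] -0.084
[-6.6, -10.4, -0.6] -0.084
[-5.7, -11.0, -0.6] -0.084
[-4.8, -11.4, -0.6] -0.084
[-3.8, -11.8, -0.6] -0.084
[-2.8, -12.0, -0.6] -0.084
[-1.8, -12.2, -0.6] -0.084
```

View pics/scene2.png

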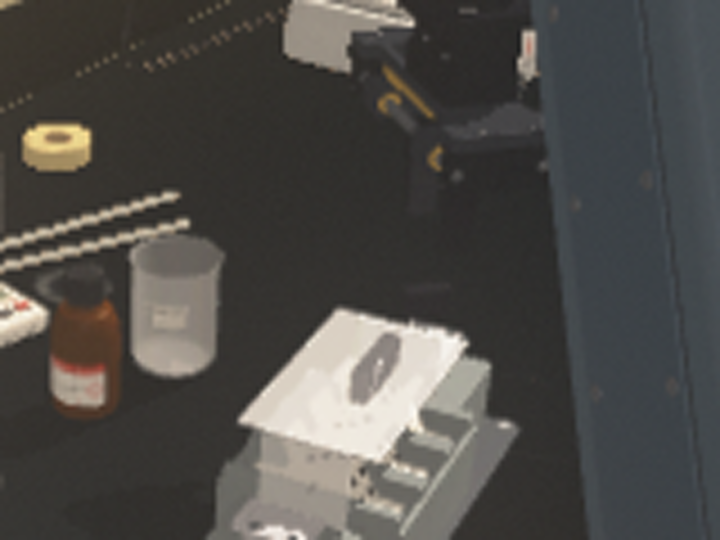

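View pics/top2.png

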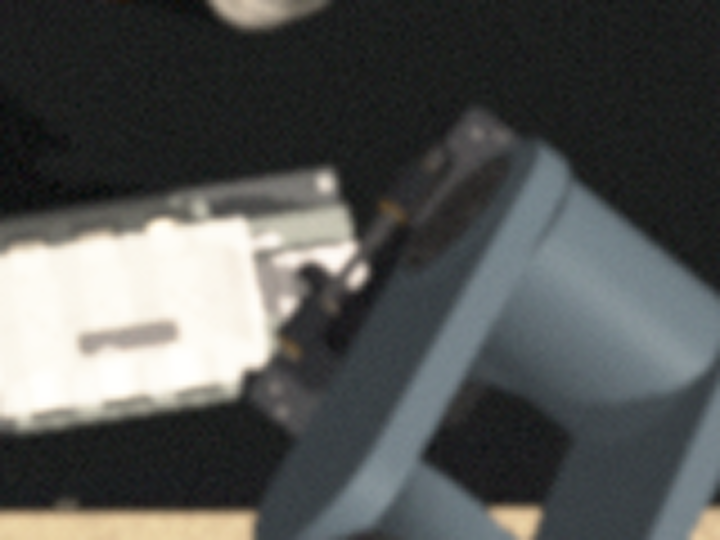

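```bash
python3 - <<'E'
from h import *
print("rib",proj("top",[bw([-12,30,145]),bw([-12,-30,145])]),"seen",(357.8,255.6),(379.6,253.3))
print("mat",tri({"scene":[276.1,310],"top":[216.1,247.5]}),ray("scene",[276.1,310],.0057),ray("top",[216.1,247.5],.0057))
E
```

```text
rib [[358.59264469 256.9213729 ]
 [380.77890197 253.40140944]] seen (357.8, 255.6) (379.6, 253.3)
mat [0.53158539 0.24867021 0.01018969] [0.535086  0.2462109] [0.53069931 0.24924016]
```

send_rows:
  motion:
    - [[-10,-8,-2],-0.085]
    - [[-9,-9,-1],-0.085]
    - [[-8,-9,0],-0.085]
    - [[-8,-10,0],-0.085]
    - [[-7,-10,0],-0.085]

```text
time_s: 9.42
position: [0.5297, -0.2582, 0.181]
tcp_rot: [[0.97, -0.243, 0.002], [-0.243, -0.97, -0.018], [0.006, 0.016, -1.0]]
force: [0.1, 0.1, -0.2]
opening: 0.6
```

send_rows:
  motion:
    - [[-6,-11,0],-0.085]
    - [[-5,-11,0],-0.085]
    - [[-4,-12,0],-0.085]
    - [[-3,-11,0],-0.085]
    - [[-2,-6,0],-0.04]

```text
time_s: 9.83
position: [0.511, -0.2004, 0.1776]
tcp_rot: [[0.988, 0.155, -0.002], [0.155, -0.988, -0.014], [-0.004, 0.013, -1.0]]
force: [-0.0, -0.1, -0.5]
opening: 0.599
```

```bash
python3 - <<'E'
from h import *
plan(bw([-12,0,150]),8.8,5)
E
```

```text
t 9.83 blk [-16.5  -4.5 177.6] yaw 8.94 tilt [-0.0023 -0.0139] total [ 4.7 -4.9 27.5] turn 0.002
[0.9, -1.0, 5.5] 0.0
[0.9, -1.0, 5.5] 0.0
[0.9, -1.0, 5.5] 0.0
[0.9, -1.0, 5.5] 0.0
[0.9, -1.0, 5.5] 0.0
```

send_rows:
  motion:
    - [[1,-1,8],0]
    - [[1,-1,10],0]
    - [[1,-1,10],0]
    - [[1,-1,10],0]
    - [[1,-1,8],0]

```text
time_s: 10.25
position: [0.515, -0.1945, 0.1275]
tcp_rot: [[0.988, 0.153, -0.002], [0.153, -0.988, -0.014], [-0.004, 0.014, -1.0]]
force: [0.5, -0.8, 0.1]
opening: 0.6
```

send_rows:
  motion:
    - [[0,0,3],0]
    - [[0,0,0],0]
    - [[0,0,0],0]
    - [[0,0,0],0]
    - [[0,0,0],0]

```text
time_s: 10.67
position: [0.5144, -0.1942, 0.1217]
tcp_rot: [[0.989, 0.15, -0.006], [0.15, -0.989, -0.01], [-0.008, 0.009, -1.0]]
force: [-1.1, 0.2, 2.4]
opening: 0.598
```

```bash
python3 - <<'E'
from h import *
plan(bw([-12,0,125]),8.8,5)
E
```

```text
t 10.67 blk [-12.2   1.  121.7] yaw 8.62 tilt [-0.0063 -0.0098] total [ 0.1  1.1 -3.3] turn -0.003
[0.0, 0.2, -0.7] -0.001
[0.0, 0.2, -0.7] -0.001
[0.0, 0.2, -0.7] -0.001
[0.0, 0.2, -0.7] -0.001
[0.0, 0.2, -0.7] -0.001
```

Touching the plate lightly; raise a little and close.

send_rows:
  motion:
    - [[0,0,-3],0]
    - [[0,0,0],0]
    - [[0,0,0],0]
    - [[0,0,0],0]
    - [[0,0,0],0]
  gripper: 1

```text
time_s: 11.08
position: [0.5152, -0.1955, 0.1245]
tcp_rot: [[0.989, 0.149, -0.005], [0.149, -0.989, -0.011], [-0.006, 0.01, -1.0]]
force: [-1.2, -0.8, 0.3]
opening: 0.305
```

send_rows:
  motion:
    - [[0,0,0],0]
    - [[0,0,0],0]
    - [[0,0,0],0]
    - [[0,0,0],0]
    - [[0,0,0],0]

```text
time_s: 11.5
position: [0.5147, -0.1955, 0.1241]
tcp_rot: [[0.989, 0.149, -0.006], [0.149, -0.989, -0.011], [-0.008, 0.01, -1.0]]
force: [0.4, 0.6, 0.4]
opening: 0.158
```

send_rows:
  motion:
    - [[0,0,-1],0]
    - [[-4,0,0],0]
    - [[-6,0,0],0]
    - [[-6,0,0],0]
    - [[-6,0,0],0]

```text
time_s: 11.92
position: [0.4915, -0.1984, 0.1245]
tcp_rot: [[0.989, 0.15, -0.007], [0.15, -0.989, -0.01], [-0.008, 0.009, -1.0]]
force: [0.2, -0.5, -2.4]
opening: 0.157
```

```bash
python3 - <<'E'
from h import *
plan(bw([-70,0,126]),8.8,5);print(st()[0]["force"])
E
```

```text
t 11.92 blk [-35.4   0.4 124.5] yaw 8.62 tilt [-0.0068 -0.0103] total [-34.6   0.5  -1.3] turn -0.003
[-6.9, 0.1, -0.3] -0.001
[-6.9, 0.1, -0.3] -0.001
[-6.9, 0.1, -0.3] -0.001
[-6.9, 0.1, -0.3] -0.001
[-6.9, 0.1, -0.3] -0.001
[ 0.20804259 -0.49181259 -2.3885883 ]
```

send_rows:
  motion:
    - [[-7,0,0],0]
    - [[-7,0,0],0]
    - [[-7,0,0],0]
    - [[-7,0,0],0]
    - [[-7,0,0],0]

```text
time_s: 12.33
position: [0.4519, -0.2038, 0.1247]
tcp_rot: [[0.989, 0.149, -0.008], [0.149, -0.989, -0.009], [-0.01, 0.008, -1.0]]
force: [-0.1, 0.8, -1.4]
opening: 0.16
```

```bash
python3 - <<'E'
from h import *
plan(bw([-75,0,200]),8.8,5);print(st()[0]["force"])
E
```

```text
t 12.33 blk [-75.4   1.1 124.7] yaw 8.58 tilt [-0.0084 -0.0094] total [ -0.3   1.7 -75.3] turn -0.004
[-0.1, 0.3, -15.1] -0.001
[-0.1, 0.3, -15.1] -0.001
[-0.1, 0.3, -15.1] -0.001
[-0.1, 0.3, -15.1] -0.001
[-0.1, 0.3, -15.1] -0.001
[-0.14466144  0.77276388 -1.38324151]
```

send_rows:
  motion:
    - [[0,0,-8],0]
    - [[0,0,-15],0]
    - [[0,0,-18],0]
    - [[0,0,-18],0]
    - [[0,-5,-12],0]

```text
time_s: 12.75
position: [0.4475, -0.198, 0.1974]
tcp_rot: [[0.989, 0.146, -0.015], [0.146, -0.989, -0.004], [-0.016, 0.002, -1.0]]
force: [0.6, -0.6, -2.0]
opening: 0.157
```

```bash
python3 - <<'E'
from h import *
plan([.520,.246,.19],8.8,15);print(st()[0]["force"])
E
```

```text
t 12.75 blk [-78.9   7.6 197.4] yaw 8.37 tilt [-0.0152 -0.0043] total [ 136.5 -428.7    4.4] turn -0.007
[9.1, -28.6, 0.3] -0.0
[9.1, -28.6, 0.3] -0.0
[9.1, -28.6, 0.3] -0.0
[9.1, -28.6, 0.3] -0.0
[9.2, -28.6, 0.3] -0.0
[9.2, -28.6, 0.3] -0.0
[9.2, -28.6, 0.3] -0.0
[9.2, -28.5, 0.3] -0.0
[9.2, -28.5, 0.3] -0.0
[9.2, -28.5, 0.3] -0.0
[9.2, -28.5, 0.3] -0.0
[9.3, -28.5, 0.3] -0.0
[9.3, -28.5, 0.3] -0.0
[9.3, -28.5, 0.3] -0.0
[9.3, -28.5, 0.3] -0.0
[ 0.58263793 -0.55929308 -2.03244432]
```

send_rows:
  motion:
    - [[3,-12,0],0]
    - [[6,-20,0],0]
    - [[8,-26,0],0]
    - [[9,-28,0],0]
    - [[9,-28,0],0]

```text
time_s: 13.17
position: [0.4692, -0.0807, 0.2006]
tcp_rot: [[0.991, 0.135, -0.003], [0.135, -0.991, -0.012], [-0.005, 0.012, -1.0]]
force: [-0.7, 1.3, -0.8]
opening: 0.157
```

send_rows:
  motion:
    - [[9,-28,0],0]
    - [[9,-28,0],0]
    - [[9,-28,0],0]
    - [[9,-28,0],0]
    - [[9,-28,0],0]

```text
time_s: 13.58
position: [0.4923, 0.075, 0.1975]
tcp_rot: [[0.991, 0.134, -0.005], [0.134, -0.991, -0.01], [-0.006, 0.009, -1.0]]
force: [0.5, -0.8, -2.1]
opening: 0.161
```

```bash
python3 - <<'E'
from h import *
plan([.520,.246,.19],8.8,8);print(st()[0]["force"],st()[0]["opening"])
E
```

```text
t 13.58 blk [  7.2 270.5 197.5] yaw 7.72 tilt [-0.0052 -0.0098] total [  50.4 -165.8    5.7] turn -0.019
[6.3, -20.7, 0.7] -0.002
[6.4, -20.7, 0.7] -0.002
[6.4, -20.7, 0.7] -0.002
[6.5, -20.7, 0.7] -0.002
[6.5, -20.7, 0.7] -0.002
[6.5, -20.6, 0.7] -0.002
[6.6, -20.6, 0.7] -0.002
[6.6, -20.6, 0.7] -0.002
[ 0.46353731 -0.81024166 -2.14701235] 0.16095753439913124
```

send_rows:
  motion:
    - [[7,-27,3],0]
    - [[8,-26,4],0]
    - [[8,-24,5],0]
    - [[7,-20,5],0]
    - [[6,-18,5],0]

```text
time_s: 14.0
position: [0.5093, 0.2062, 0.1728]
tcp_rot: [[0.99, 0.139, -0.005], [0.139, -0.99, -0.007], [-0.006, 0.006, -1.0]]
force: [-0.2, 0.1, -1.3]
opening: 0.157
```

send_rows:
  motion:
    - [[5,-15,10],0]
    - [[4,-10,12],0]
    - [[2,-5,14],0]
    - [[0,0,14],0]
    - [[0,0,8],0]

```text
time_s: 14.42
position: [0.5131, 0.2483, 0.1111]
tcp_rot: [[0.989, 0.147, -0.004], [0.147, -0.989, -0.003], [-0.004, 0.003, -1.0]]
force: [-0.6, -0.3, -2.3]
opening: 0.155
```

```bash
python3 - <<'E'
from h import *
from rig import capture
plan([.520,.246,.09],8.8,5);print(st()[0]["force"],st()[0]["opening"])
capture("scene");a=capture("scene")["image"];cv2.imwrite("pics/scene3.png",a)
E
```

```text
t 14.42 blk [ 54.2 438.6 111.1] yaw 8.45 tilt [-0.0037 -0.0033] total [ 6.6  3.3 21.1] turn -0.006
[1.3, 0.7, 4.2] -0.001
[1.3, 0.7, 4.2] -0.001
[1.3, 0.7, 4.2] -0.001
[1.3, 0.7, 4.2] -0.001
[1.3, 0.7, 4.2] -0.001
[-0.6213029  -0.25981369 -2.31238823] 0.15532974723617946
```

View pics/scene3.png

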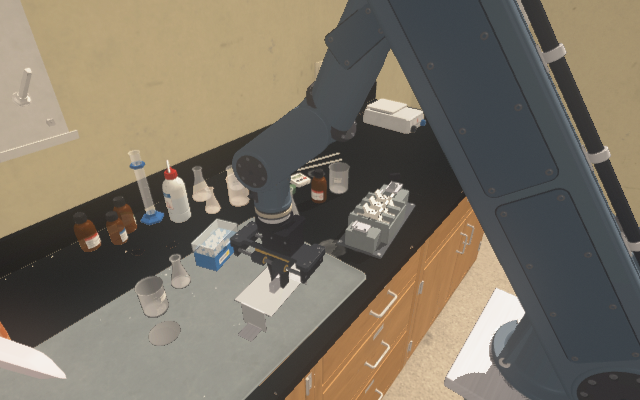

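send_rows:
  motion:
    - [[2,1,8],0]
    - [[2,1,8],0]
    - [[1,0,7],0]
    - [[0,0,5],0]
    - [[0,0,3],0]

```text
time_s: 14.93
position: [0.5201, 0.2458, 0.0798]
tcp_rot: [[0.99, 0.144, -0.001], [0.144, -0.99, -0.003], [-0.001, 0.003, -1.0]]
force: [-1.0, -0.4, -1.9]
opening: 0.155
```

send_rows:
  motion:
    - [[0,0,2],0]
    - [[0,0,1],0]
    - [[0,0,1],0]
    - [[0,0,0],0]
    - [[0,0,0],0]

```text
time_s: 15.35
position: [0.5204, 0.2452, 0.075]
tcp_rot: [[0.99, 0.143, -0.001], [0.143, -0.99, -0.003], [-0.001, 0.003, -1.0]]
force: [-0.3, 0.3, -2.1]
opening: 0.159
```

send_rows:
  motion:
    - [[0,0,2],0]
    - [[0,0,2],0]
    - [[0,0,2],0]
    - [[0,0,1],0]
    - [[0,0,0],0]

```text
time_s: 15.77
position: [0.5212, 0.2456, 0.0686]
tcp_rot: [[0.99, 0.144, 0.002], [0.144, -0.99, -0.002], [0.001, 0.002, -1.0]]
force: [-0.9, 0.7, 0.5]
opening: 0.159
```

send_rows:
  motion:
    - [[0,0,0],0]
    - [[0,0,0],0]
    - [[0,0,0],0]
    - [[0,0,0],0]
    - [[0,0,0],0]
  gripper: 0.4

```text
time_s: 16.18
position: [0.5223, 0.2459, 0.0695]
tcp_rot: [[0.99, 0.144, 0.004], [0.144, -0.99, -0.002], [0.004, 0.002, -1.0]]
force: [0.1, 0.5, -0.2]
opening: 0.451
```

send_rows:
  motion:
    - [[0,0,-5],0]
    - [[0,0,-20],0]
    - [[0,0,-30],0]
    - [[0,0,-30],0]
    - [[0,0,-30],0]

```text
time_s: 16.6
position: [0.5168, 0.2444, 0.1822]
tcp_rot: [[0.99, 0.143, -0.013], [0.143, -0.99, -0.006], [-0.014, 0.004, -1.0]]
force: [0.1, -0.2, -0.9]
opening: 0.599
```

```bash
python3 - <<'E'
from h import *
from rig import capture
plan(bw([-100,20,190]),98.8,15);print(st()[0]["force"],st()[0]["opening"])
for c in("scene","top"):
    a=capture(c)["image"];cv2.imwrite(f"pics/{c}4.png",a)
    x,y={"scene":(330,160),"top":(310,205)}[c]
    cv2.imwrite(f"pics/{c}4c.png",cv2.resize(a[y:y+(100 if c=="scene" else 80),x:x+120],None,fx=6,fy=6,interpolation=2))
E
```

```text
t 16.6 blk [ 57.3 434.2 182.2] yaw 8.22 tilt [-0.0132 -0.006 ] total [-153.2  415.8   -4. ] turn -1.581
[-10.2, 27.7, -0.3] -0.105
[-13.1, 26.5, -0.3] -0.105
[-15.8, 25.0, -0.3] -0.105
[-18.3, 23.2, -0.3] -0.105
[-20.7, 21.1, -0.3] -0.105
[-22.8, 18.8, -0.3] -0.105
[-24.6, 16.3, -0.3] -0.105
[-26.2, 13.6, -0.3] -0.105
[-27.5, 10.8, -0.3] -0.105
[-28.5, 7.9, -0.3] -0.105
[-29.1, 4.8, -0.3] -0.105
[-29.5, 1.7, -0.3] -0.105
[-29.5, -1.4, -0.3] -0.105
[-29.2, -4.5, -0.3] -0.105
[-28.6, -7.5, -0.3] -0.105
[ 0.14120473 -0.20405159 -0.87754037] 0.5990777107530899
```

View pics/scene4.png

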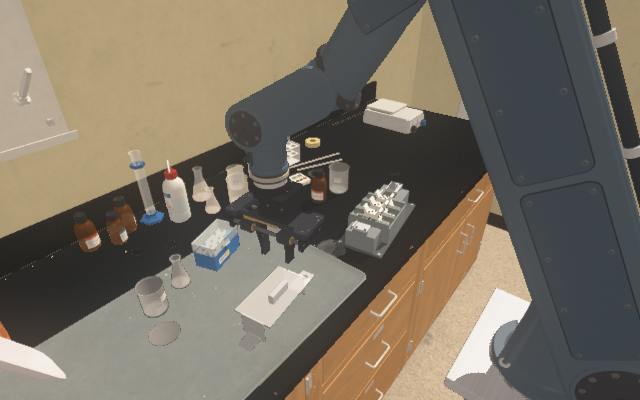

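View pics/scene4c.png

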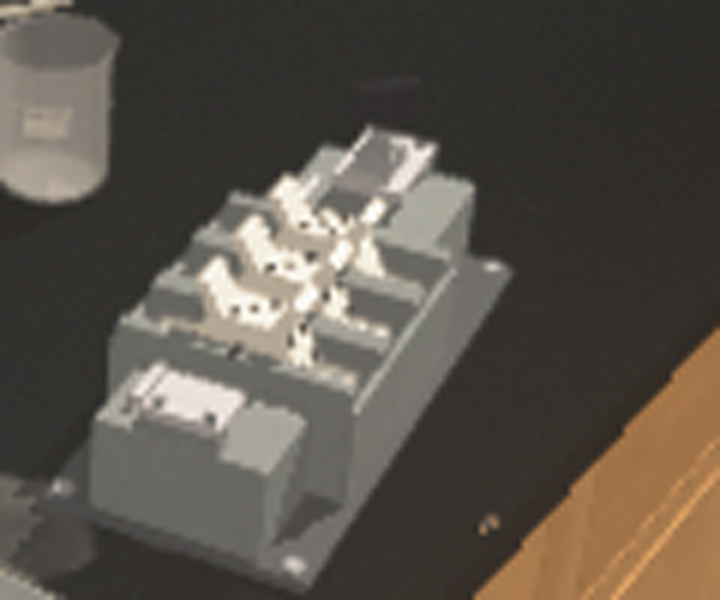

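View pics/top4c.png

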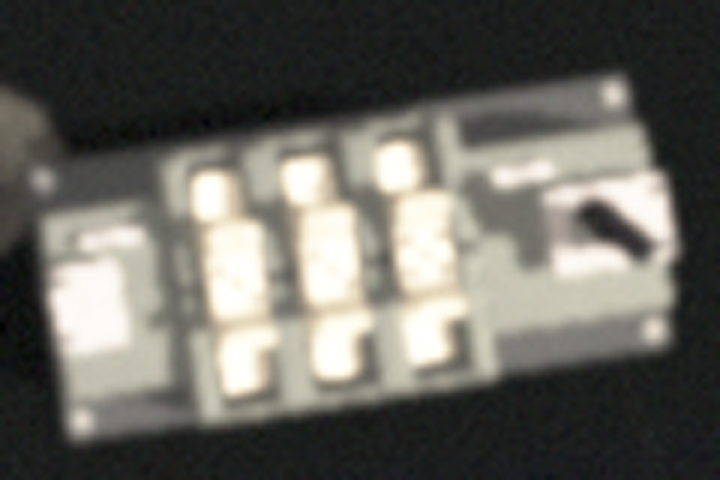

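```bash
python3 - <<'E'
from h import *
from rig import capture
for c in("scene","top"):
    a=np.mean([capture(c)["image"].astype(float) for _ in range(6)],0);np.save(f"pics/{c}5.npy",a)
    x,y,w,h={"scene":(355,180,50,50),"top":(335,225,55,50)}[c]
    g=a[y:y+h,x:x+w].min(2);g=cv2.resize(g,None,fx=12,fy=12,interpolation=cv2.INTER_CUBIC)
    lo=60 if c=="scene" else 120
    cv2.imwrite(f"pics/{c}5c.png",np.clip((g-lo)/(g.max()-lo)*255,0,255).astype(np.uint8)) ;print(g.max())
# rectified facets
S=12
for c in("scene","top"):
    a=np.load(f"pics/{c}5.npy").min(2).astype(np.float32);tiles=[]
    for yc in(45,0,-45):
        P=np.array([[x,yc+yy,86] for x in np.linspace(22,-22,220) for yy in np.linspace(13,-13,130)])
        q=proj(c,[bw(p) for p in P]).astype(np.float32).reshape(220,130,2)
        t=cv2.remap(a,q[...,0],q[...,1],cv2.INTER_CUBIC);tiles.append(t)
    g=np.hstack(tiles);lo,hi=np.percentile(g,[2,99.5]);g=np.clip((g-lo)/(hi-lo)*255,0,255)
    cv2.imwrite(f"pics/{c}5r.png",cv2.resize(g,None,fx=1.8,fy=1.8).astype(np.uint8))
E
```

```text
265.9353028535843
253.5226533305349
```

View pics/scene5c.png

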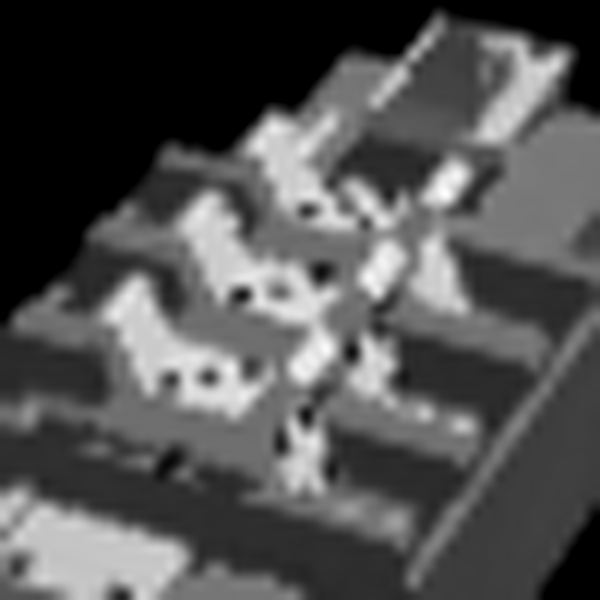

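View pics/top5c.png

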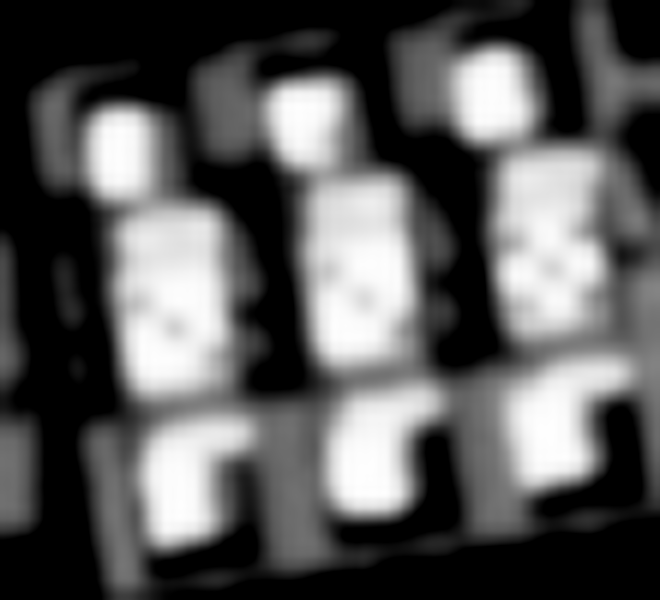

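View pics/scene5r.png

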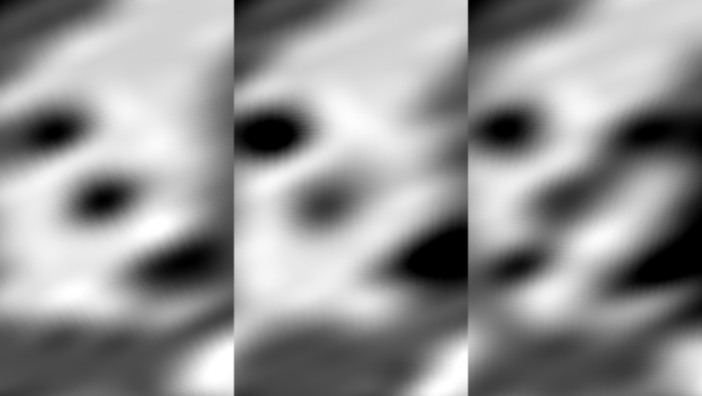

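View pics/top5r.png

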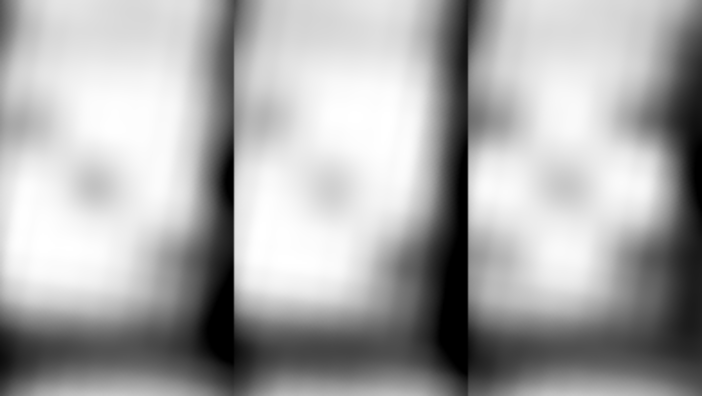

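```bash
sed -i 's/^B=.*/B=np.array([0.5269,-0.1918,0.0]);YAW=np.radians(8.8)/' h.py; python3 - <<'E'
from h import *
plan(bw([-50,45,150]),-81.2,16)
E
```

```text
t 17.3 blk [ 57.3 432.7 180.6] yaw 8.23 tilt [-0.0125 -0.0058] total [-103.   388.6   33.5] turn 1.561
[-6.4, 24.3, 2.1] 0.098
[-4.0, 24.8, 2.1] 0.098
[-1.6, 25.1, 2.1] 0.098
[0.8, 25.1, 2.1] 0.098
[3.3, 24.9, 2.1] 0.098
[5.7, 24.5, 2.1] 0.098
[8.1, 23.8, 2.1] 0.098
[10.3, 22.9, 2.1] 0.098
[12.5, 21.8, 2.1] 0.098
[14.6, 20.5, 2.1] 0.098
[16.5, 19.0, 2.1] 0.098
[18.3, 17.3, 2.1] 0.098
[19.9, 15.4, 2.1] 0.098
[21.3, 13.4, 2.1] 0.098
[22.5, 11.3, 2.1] 0.098
[23.5, 9.0, 2.1] 0.098
```

send_rows:
  motion:
    - [[-4,16,0],0.08]
    - [[-3,22,0],0.1]
    - [[-1,25,0],0.1]
    - [[1,25,0],0.1]
    - [[3,25,0],0.1]
  gripper: 1

```text
time_s: 17.72
position: [0.5069, 0.1326, 0.1804]
tcp_rot: [[0.94, -0.341, -0.01], [-0.341, -0.94, -0.004], [-0.008, 0.007, -1.0]]
force: [0.3, -0.2, 0.6]
opening: 0.303
```

send_rows:
  motion:
    - [[6,25,0],0.1]
    - [[8,24,0],0.1]
    - [[10,23,0],0.1]
    - [[13,22,0],0.1]
    - [[15,20,0],0.1]

```text
time_s: 18.13
position: [0.4896, 0.0015, 0.1809]
tcp_rot: [[0.643, -0.766, -0.01], [-0.766, -0.643, -0.004], [-0.003, 0.01, -1.0]]
force: [0.8, -0.0, 0.0]
opening: 0.017
```

```bash
python3 - <<'E'
from h import *
plan(bw([-50,45,150]),-81.2,6)
E
```

```text
t 18.13 blk [ -7.3 196.7 180.9] yaw -50.0 tilt [-0.0098 -0.0038] total [107.8 114.8  31.7] turn 0.545
[18.0, 19.1, 5.3] 0.091
[19.6, 17.4, 5.3] 0.091
[21.1, 15.6, 5.3] 0.091
[22.4, 13.6, 5.3] 0.091
[23.6, 11.5, 5.3] 0.091
[24.5, 9.3, 5.3] 0.091
```

send_rows:
  motion:
    - [[18,19,4],0.09]
    - [[20,17,5],0.09]
    - [[21,16,5],0.09]
    - [[22,14,5],0.09]
    - [[22,11,5],0.09]

```text
time_s: 18.55
position: [0.4727, -0.1338, 0.1582]
tcp_rot: [[0.223, -0.975, -0.005], [-0.975, -0.223, -0.005], [0.004, 0.006, -1.0]]
force: [0.1, -0.2, 0.8]
opening: 0.003
```

```bash
python3 - <<'E'
from h import *
plan(bw([-47,45,120]),-81.2,5)
E
```

```text
t 18.55 blk [-44.7  65.6 158.2] yaw -77.13 tilt [-0.0051 -0.0054] total [20.2  3.5 38.3] turn 0.071
[4.0, 0.7, 7.7] 0.014
[4.0, 0.6, 7.7] 0.014
[4.1, 0.6, 7.7] 0.014
[4.1, 0.5, 7.7] 0.014
[4.1, 0.5, 7.7] 0.014
```

send_rows:
  motion:
    - [[6,1,6],0.02]
    - [[5,1,8],0.02]
    - [[3,1,8],0.02]
    - [[0,0,5],0.01]
    - [[0,0,0],0.0]

```text
time_s: 18.97
position: [0.4724, -0.1526, 0.1282]
tcp_rot: [[0.143, -0.99, -0.005], [-0.99, -0.143, -0.006], [0.005, 0.006, -1.0]]
force: [0.2, 0.2, -0.7]
opening: 0.006
```

```bash
python3 - <<'E'
from h import *
plan(bw([-47,45,90]),-81.2,5)
E
```

```text
t 18.97 blk [-47.8  47.1 128.2] yaw -81.78 tilt [-0.005  -0.0055] total [ 1.9 -1.1 38.2] turn -0.01
[0.4, -0.2, 7.6] -0.002
[0.4, -0.2, 7.6] -0.002
[0.4, -0.2, 7.6] -0.002
[0.4, -0.2, 7.6] -0.002
[0.4, -0.2, 7.6] -0.002
```

send_rows:
  motion:
    - [[1,0,8],-0.01]
    - [[1,0,9],0]
    - [[0,0,9],0]
    - [[0,0,7],0]
    - [[0,0,3],0]

```text
time_s: 19.38
position: [0.473, -0.1512, 0.089]
tcp_rot: [[0.161, -0.987, -0.005], [-0.987, -0.161, -0.005], [0.004, 0.006, -1.0]]
force: [0.3, 0.3, 0.5]
opening: 0.004
```

```bash
python3 - <<'E'
from h import *
plan(bw([5,45,90]),-81.2,5)
from rig import capture
x,y=(330,140);a=capture("scene")["image"];
cv2.imwrite(f"pics/scene6c.png",cv2.resize(a[y:y+120,x:x+120],None,fx=5,fy=5,interpolation=2))
E
```

```text
t 19.38 blk [-47.   48.3  89. ] yaw -80.75 tilt [-0.0051 -0.0049] total [  3.7 -52.   -1.3] turn 0.008
[0.7, -10.4, -0.3] 0.002
[0.7, -10.4, -0.3] 0.002
[0.7, -10.4, -0.3] 0.002
[0.7, -10.4, -0.3] 0.002
[0.7, -10.4, -0.3] 0.002
```

View pics/scene6c.png

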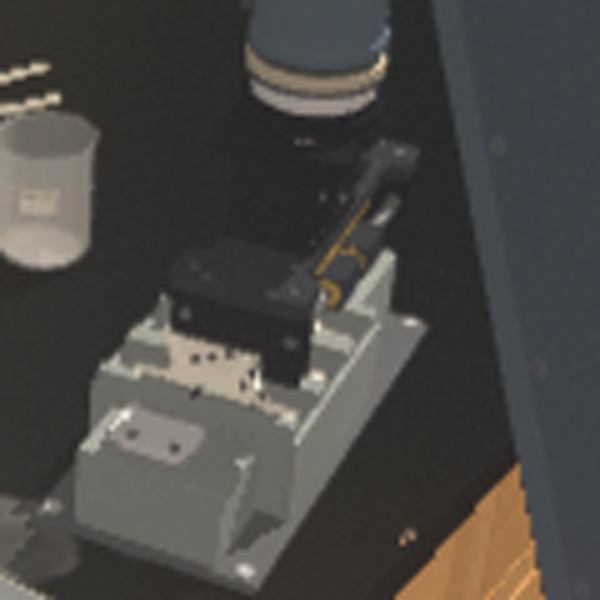

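send_rows:
  motion:
    - [[2,-6,0],0]
    - [[1,-8,0],0]
    - [[0,-8,0],0]
    - [[0,-8,0],0]
    - [[0,-8,0],0]

```text
time_s: 19.85
position: [0.5031, -0.1457, 0.0877]
tcp_rot: [[0.163, -0.986, -0.028], [-0.987, -0.163, 0.001], [-0.006, 0.027, -1.0]]
force: [-1.9, -0.3, 3.0]
opening: 0.005
```

```bash
python3 - <<'E'
from h import *
plan(bw([5,45,90]),-81.2,2);print(st()[0]["force"])
E
```

```text
t 19.85 blk [-16.4  49.2  87.7] yaw -80.62 tilt [-0.0277  0.0013] total [  4.4 -21.3  -3. ] turn 0.01
[2.2, -10.7, -1.5] 0.005
[2.1, -10.7, -1.5] 0.005
[-1.91325652 -0.25446023  2.98375375]
```

send_rows:
  motion:
    - [[1,-8,-1],0]
    - [[1,-8,-1],0]
    - [[1,-6,0],0]
    - [[0,0,0],0]
    - [[0,0,0],0]

```text
time_s: 20.27
position: [0.5285, -0.1446, 0.0898]
tcp_rot: [[0.166, -0.986, -0.031], [-0.986, -0.166, 0.001], [-0.006, 0.03, -1.0]]
force: [-3.5, -0.9, 2.8]
opening: 0.008
```

```bash
python3 - <<'E'
from h import *
plan(bw([5,45,90]),-81.2,2);print(st()[0]["force"])
E
```

```text
t 20.27 blk [ 8.8 46.4 89.8] yaw -80.46 tilt [-0.0306  0.0008] total [ 1.3  3.8 -0.1] turn 0.013
[0.7, 1.9, -0.1] 0.006
[0.7, 1.9, -0.1] 0.006
[-3.53341674 -0.88270417  2.78495826]
```

send_rows:
  motion:
    - [[0,4,0],0]
    - [[0,1,-8],0]
    - [[0,0,-14],0]
    - [[0,0,-16],0]
    - [[0,0,-5],0]

```text
time_s: 20.68
position: [0.5266, -0.1458, 0.1345]
tcp_rot: [[0.164, -0.986, -0.025], [-0.987, -0.164, 0.001], [-0.005, 0.024, -1.0]]
force: [0.4, 0.2, 0.5]
opening: 0.007
```

```bash
python3 - <<'E'
from h import *
plan(bw([48,0,130]),-81.2,5);print(st()[0]["force"])
E
```

```text
t 20.68 blk [  6.7  45.5 134.5] yaw -80.58 tilt [-0.0248  0.0011] total [ 46.  -40.9   3.3] turn 0.011
[9.2, -8.2, 0.7] 0.002
[9.2, -8.2, 0.7] 0.002
[9.2, -8.2, 0.7] 0.002
[9.1, -8.2, 0.7] 0.002
[9.1, -8.3, 0.7] 0.002
[0.35978684 0.212687   0.50273796]
```

send_rows:
  motion:
    - [[8,-7,1],0.01]
    - [[9,-8,0],0]
    - [[9,-8,0],0]
    - [[9,-8,0],0]
    - [[5,-6,0],0]

```text
time_s: 21.1
position: [0.573, -0.1806, 0.1367]
tcp_rot: [[0.152, -0.988, -0.013], [-0.988, -0.152, -0.001], [-0.001, 0.013, -1.0]]
force: [0.2, -0.0, -0.3]
opening: 0.007
```

```bash
python3 - <<'E'
from h import *
plan(bw([47,0,90]),-81.2,5);print(st()[0]["force"])
from rig import capture
a=capture("scene")["image"];x,y=330,140
cv2.imwrite(f"pics/scene7c.png",cv2.resize(a[y:y+120,x:x+120],None,fx=5,fy=5,interpolation=2))
E
```

```text
t 21.1 blk [ 47.2   4.  136.7] yaw -81.25 tilt [-0.0132 -0.0015] total [ 4.  -0.4 46.7] turn -0.001
[0.8, -0.1, 9.3] -0.0
[0.8, -0.1, 9.3] -0.0
[0.8, -0.1, 9.3] -0.0
[0.8, -0.1, 9.3] -0.0
[0.8, -0.1, 9.3] -0.0
[ 0.20350831 -0.03558044 -0.33939981]
```

View pics/scene7c.png

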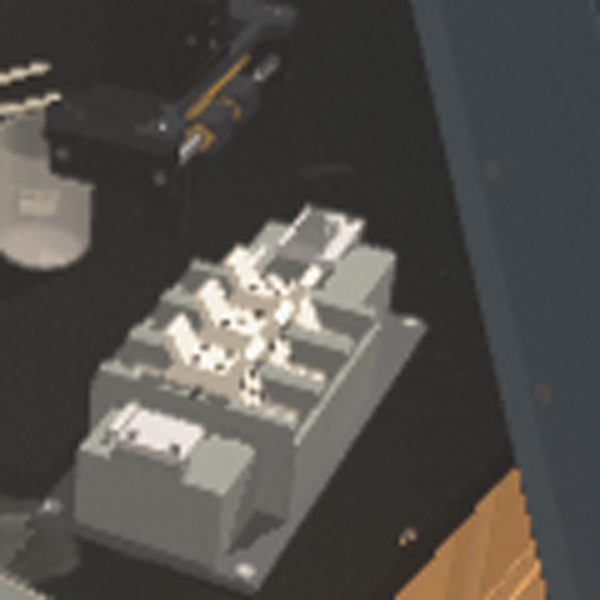

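send_rows:
  motion:
    - [[2,0,9],0]
    - [[2,0,10],0]
    - [[0,0,10],0]
    - [[0,0,10],0]
    - [[0,0,5],0]

```text
time_s: 21.57
position: [0.5738, -0.185, 0.089]
tcp_rot: [[0.151, -0.988, -0.01], [-0.988, -0.151, -0.002], [0.0, 0.01, -1.0]]
force: [-0.2, 0.2, 0.1]
opening: 0.001
```

```bash
python3 - <<'E'
from h import *
plan(bw([-5,0,90]),-81.2,5);print(st()[0]["force"])
E
```

```text
t 21.57 blk [47.4 -0.5 89. ] yaw -81.29 tilt [-0.0103 -0.0019] total [-0.4 52.4 -0.4] turn -0.002
[-0.1, 10.5, -0.1] -0.0
[-0.1, 10.5, -0.1] -0.0
[-0.1, 10.5, -0.1] -0.0
[-0.1, 10.5, -0.1] -0.0
[-0.1, 10.5, -0.1] -0.0
[-0.2248003   0.15370216  0.11902942]
```

send_rows:
  motion:
    - [[0,6,0],0]
    - [[0,8,0],0]
    - [[0,8,0],0]
    - [[0,8,0],0]
    - [[0,8,0],0]

```text
time_s: 21.98
position: [0.5449, -0.1911, 0.0905]
tcp_rot: [[0.149, -0.989, 0.014], [-0.989, -0.149, -0.006], [0.008, -0.013, -1.0]]
force: [1.7, 0.4, 0.9]
opening: 0.006
```

send_rows:
  motion:
    - [[0,8,-1],0]
    - [[0,7,0],0]
    - [[0,4,0],0]
    - [[0,0,0],0]
    - [[0,0,0],0]

```text
time_s: 22.4
position: [0.5196, -0.1938, 0.0916]
tcp_rot: [[0.148, -0.989, 0.01], [-0.989, -0.148, -0.004], [0.006, -0.009, -1.0]]
force: [2.5, 0.5, -0.1]
opening: 0.006
```

```bash
python3 - <<'E'
from h import *
plan(bw([-5,0,90]),-81.2,5);print(st()[0]["force"])
E
```

```text
t 22.4 blk [-7.5 -0.8 91.6] yaw -81.49 tilt [ 0.0096 -0.0044] total [-0.8 -2.5  1.6] turn -0.005
[-0.2, -0.5, 0.3] -0.001
[-0.2, -0.5, 0.3] -0.001
[-0.2, -0.5, 0.3] -0.001
[-0.2, -0.5, 0.3] -0.001
[-0.2, -0.5, 0.3] -0.001
[ 2.47737243  0.49183554 -0.05832497]
```

Lift and return for the second back-step of the middle wheel.

send_rows:
  motion:
    - [[0,-4,0],0]
    - [[0,-1,-10],0]
    - [[0,0,-14],0]
    - [[0,0,-14],0]
    - [[0,-6,-2],0]

```text
time_s: 22.82
position: [0.5285, -0.191, 0.1323]
tcp_rot: [[0.149, -0.989, 0.002], [-0.989, -0.149, -0.001], [0.001, -0.001, -1.0]]
force: [0.8, -0.7, -0.8]
opening: 0.005
```

send_rows:
  motion:
    - [[0,-10,0],0]
    - [[0,-12,0],0]
    - [[0,-12,0],0]
    - [[0,-8,0],0]
    - [[0,0,0],0]

```text
time_s: 23.23
position: [0.5767, -0.184, 0.1332]
tcp_rot: [[0.15, -0.989, 0.005], [-0.989, -0.15, -0.003], [0.004, -0.005, -1.0]]
force: [0.5, -0.7, -0.5]
opening: 0.003
```

```bash
python3 - <<'E'
from h import *
plan(bw([47,0,90]),-81.2,5);print(st()[0]["force"])
from rig import capture
a=capture("scene")["image"];x,y=355,180
cv2.imwrite(f"pics/scene8c.png",cv2.resize(a[y:y+50,x:x+50],None,fx=11,fy=11,interpolation=2))
E
```

```text
t 23.23 blk [5.040e+01 1.000e-01 1.332e+02] yaw -81.39 tilt [ 0.0052 -0.0028] total [-0.1  3.6 43.2] turn -0.003
[-0.0, 0.7, 8.6] -0.001
[-0.0, 0.7, 8.6] -0.001
[-0.0, 0.7, 8.6] -0.001
[-0.0, 0.7, 8.6] -0.001
[-0.0, 0.7, 8.6] -0.001
[ 0.54237781 -0.73100667 -0.50193121]
```

View pics/scene8c.png

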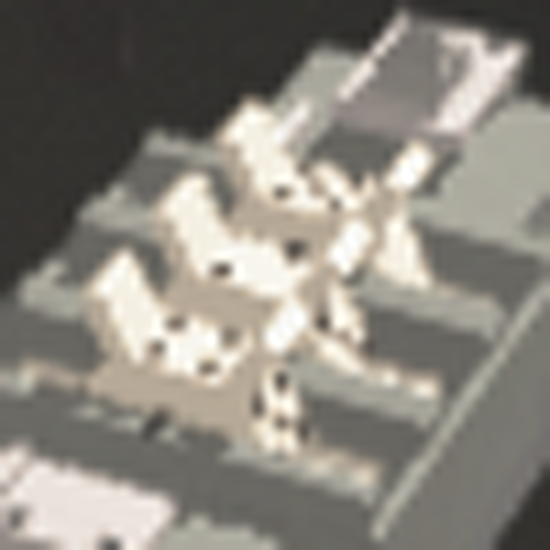

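Left shows 4 dots and middle 2 dots. Next middle step back.

send_rows:
  motion:
    - [[0,2,9],0]
    - [[0,1,10],0]
    - [[0,0,10],0]
    - [[0,0,9],0]
    - [[0,0,4],0]

```text
time_s: 23.7
position: [0.57, -0.1837, 0.0859]
tcp_rot: [[0.15, -0.989, -0.0], [-0.989, -0.15, -0.001], [0.001, 0.0, -1.0]]
force: [-0.5, 0.3, -1.2]
opening: 0.002
```

send_rows:
  motion:
    - [[0,6,0],0]
    - [[0,8,0],0]
    - [[0,8,0],0]
    - [[0,8,0],0]
    - [[0,8,0],0]

```text
time_s: 24.12
position: [0.5417, -0.1914, 0.0875]
tcp_rot: [[0.145, -0.989, 0.025], [-0.989, -0.146, -0.006], [0.009, -0.024, -1.0]]
force: [2.4, 1.3, 2.2]
opening: 0.002
```

```bash
python3 - <<'E'
from h import *
plan(bw([-5,0,90]),-81.2,3);print(st()[0]["force"])
E
```

```text
t 24.12 blk [14.6 -1.9 87.5] yaw -81.64 tilt [ 0.0248 -0.0055] total [-1.7 19.6 -3. ] turn -0.008
[-0.6, 6.5, -1.0] -0.003
[-0.6, 6.5, -1.0] -0.003
[-0.6, 6.5, -1.0] -0.003
[2.42197923 1.32983615 2.21980388]
```

send_rows:
  motion:
    - [[0,8,-1],0]
    - [[0,7,-1],0]
    - [[0,3,0],0]
    - [[0,0,0],0]
    - [[0,0,0],0]

```text
time_s: 24.53
position: [0.5203, -0.1945, 0.09]
tcp_rot: [[0.142, -0.99, 0.026], [-0.99, -0.142, -0.005], [0.009, -0.025, -1.0]]
force: [3.0, 2.3, 0.3]
opening: 0.007
```

send_rows:
  motion:
    - [[0,-4,0],0]
    - [[0,-1,-10],0]
    - [[0,0,-14],0]
    - [[0,0,-14],0]
    - [[0,-6,-4],0]

```text
time_s: 24.95
position: [0.5256, -0.1914, 0.1318]
tcp_rot: [[0.145, -0.989, 0.011], [-0.989, -0.145, -0.001], [0.002, -0.011, -1.0]]
force: [-0.2, 0.9, -0.1]
opening: 0.004
```

```bash
python3 - <<'E'
from h import *
plan(bw([47,-45,130]),-81.2,5);print(st()[0]["force"])
E
```

```text
t 24.95 blk [ -1.2   0.6 131.8] yaw -81.66 tilt [ 0.0111 -0.0007] total [ 45.2 -48.6   2.4] turn -0.008
[9.0, -9.7, 0.5] -0.002
[9.1, -9.7, 0.5] -0.002
[9.1, -9.7, 0.5] -0.002
[9.1, -9.7, 0.5] -0.002
[9.1, -9.7, 0.5] -0.002
[-0.24918493  0.85478982 -0.11667001]
```

send_rows:
  motion:
    - [[8,-9,-1],-0.005]
    - [[9,-10,0],0]
    - [[9,-10,0],0]
    - [[9,-10,0],0]
    - [[6,-5,0],0]

```text
time_s: 25.37
position: [0.5772, -0.2246, 0.1358]
tcp_rot: [[0.154, -0.988, 0.008], [-0.988, -0.154, -0.002], [0.003, -0.007, -1.0]]
force: [0.8, -0.1, 0.2]
opening: 0.007
```

```bash
python3 - <<'E'
from h import *
plan(bw([47,-45,90]),-81.2,5);print(st()[0]["force"])
from rig import capture
a=capture("scene")["image"];x,y=355,180
cv2.imwrite(f"pics/scene9c.png",cv2.resize(a[y:y+50,x:x+50],None,fx=11,fy=11,interpolation=2))
E
```

```text
t 25.37 blk [ 44.7 -40.1 135.8] yaw -81.13 tilt [ 0.0077 -0.0017] total [ 4.7 -2.  45.9] turn 0.001
[0.9, -0.4, 9.2] 0.0
[0.9, -0.4, 9.2] 0.0
[0.9, -0.4, 9.2] 0.0
[0.9, -0.4, 9.2] 0.0
[0.9, -0.4, 9.2] 0.0
[ 0.75104274 -0.11223752  0.23686097]
```

View pics/scene9c.png

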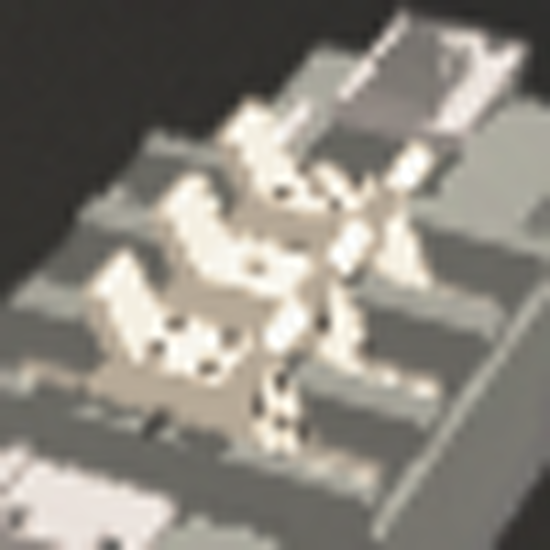

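Left shows 4, middle shows 1. Now the right wheel, two steps back.

send_rows:
  motion:
    - [[2,-1,9],0]
    - [[2,-1,10],0]
    - [[1,0,10],0]
    - [[0,0,10],0]
    - [[0,0,5],0]

```text
time_s: 25.83
position: [0.5797, -0.2296, 0.0874]
tcp_rot: [[0.155, -0.988, 0.006], [-0.988, -0.155, -0.001], [0.002, -0.005, -1.0]]
force: [-0.3, 0.5, -0.3]
opening: 0.01
```

```bash
python3 - <<'E'
from h import *
plan(bw([-5,-45,90]),-81.2,3);print(st()[0]["force"])
E
```

```text
t 25.83 blk [ 46.4 -45.5  87.4] yaw -81.11 tilt [ 0.0057 -0.0015] total [-0.5 51.4 -2.8] turn 0.002
[-0.2, 17.1, -0.9] 0.001
[-0.2, 17.1, -0.9] 0.001
[-0.2, 17.1, -0.9] 0.001
[-0.31608049  0.46665314 -0.33017217]
```

send_rows:
  motion:
    - [[0,6,-1],0]
    - [[0,8,-1],0]
    - [[0,8,0],0]
    - [[0,8,0],0]
    - [[0,8,0],0]

```text
time_s: 26.25
position: [0.5498, -0.2357, 0.0908]
tcp_rot: [[0.152, -0.988, 0.028], [-0.988, -0.152, -0.005], [0.009, -0.027, -1.0]]
force: [0.8, 1.7, 0.3]
opening: 0.004
```

send_rows:
  motion:
    - [[0,8,-1],0]
    - [[0,7,0],0]
    - [[0,3,0],0]
    - [[0,0,0],0]
    - [[0,0,0],0]

```text
time_s: 26.67
position: [0.5263, -0.2384, 0.0919]
tcp_rot: [[0.15, -0.988, 0.025], [-0.989, -0.15, -0.004], [0.008, -0.024, -1.0]]
force: [2.6, 0.4, -0.3]
opening: 0.004
```

```bash
python3 - <<'E'
from h import *
plan(bw([-5,-45,90]),-81.2,3);print(st()[0]["force"])
E
```

```text
t 26.67 blk [ -7.7 -46.   91.9] yaw -81.39 tilt [ 0.0253 -0.0038] total [-1.  -2.6  1.9] turn -0.003
[-0.3, -0.9, 0.6] -0.001
[-0.3, -0.9, 0.6] -0.001
[-0.3, -0.9, 0.6] -0.001
[ 2.5974126   0.35198144 -0.29695768]
```

send_rows:
  motion:
    - [[0,-4,0],0]
    - [[0,-1,-10],0]
    - [[0,0,-14],0]
    - [[0,0,-14],0]
    - [[0,-6,-2],0]

```text
time_s: 27.08
position: [0.5338, -0.2355, 0.1324]
tcp_rot: [[0.151, -0.988, 0.015], [-0.988, -0.151, 0.0], [0.002, -0.015, -1.0]]
force: [1.0, -0.3, 0.2]
opening: 0.004
```

send_rows:
  motion:
    - [[0,-10,0],0]
    - [[0,-12,0],0]
    - [[0,-12,0],0]
    - [[0,-7,0],0]
    - [[0,0,0],0]

```text
time_s: 27.5
position: [0.5801, -0.2286, 0.1338]
tcp_rot: [[0.153, -0.988, 0.017], [-0.988, -0.153, -0.002], [0.004, -0.017, -1.0]]
force: [0.7, -0.5, 0.6]
opening: 0.005
```

```bash
python3 - <<'E'
from h import *
plan(bw([47,-45,90]),-81.2,5);print(st()[0]["force"])
from rig import capture
for c in ("scene","top"):
  a=capture(c)["image"];x,y=(355,180) if c=="scene" else (335,225)
  cv2.imwrite(f"pics/{c}10c.png",cv2.resize(a[y:y+50,x:x+50],None,fx=11,fy=11,interpolation=2))
E
```

```text
t 27.5 blk [ 47.  -44.5 133.8] yaw -81.2 tilt [ 0.0171 -0.0019] total [ 0.3  0.7 43.8] turn -0.0
[0.1, 0.1, 8.8] -0.0
[0.1, 0.1, 8.8] -0.0
[0.1, 0.1, 8.8] -0.0
[0.1, 0.1, 8.8] -0.0
[0.1, 0.1, 8.8] -0.0
[ 0.73994389 -0.51879321  0.57540778]
```

View pics/scene10c.png

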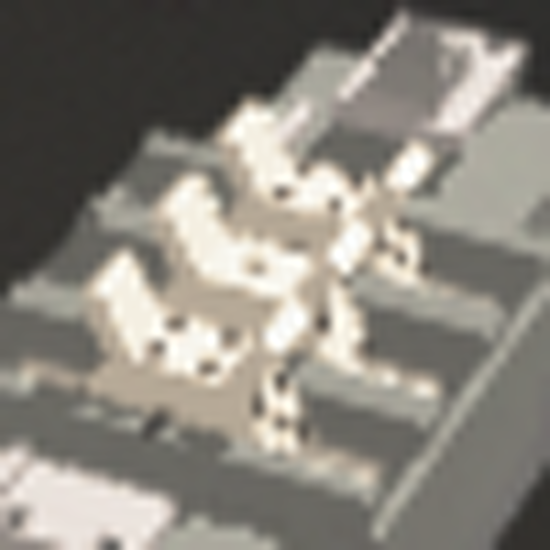

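send_rows:
  motion:
    - [[0,0,9],0]
    - [[0,0,10],0]
    - [[0,0,10],0]
    - [[0,0,9],0]
    - [[0,0,4],0]

```text
time_s: 28.02
position: [0.5763, -0.2282, 0.0869]
tcp_rot: [[0.152, -0.988, 0.012], [-0.988, -0.152, 0.0], [0.001, -0.012, -1.0]]
force: [0.5, -0.3, 0.0]
opening: 0.005
```

send_rows:
  motion:
    - [[0,6,-1],0]
    - [[0,8,-1],0]
    - [[0,8,0],0]
    - [[0,8,0],0]
    - [[0,8,0],0]

```text
time_s: 28.43
position: [0.548, -0.2356, 0.0903]
tcp_rot: [[0.148, -0.988, 0.036], [-0.989, -0.148, -0.004], [0.01, -0.035, -0.999]]
force: [0.4, -0.5, 0.8]
opening: 0.005
```

```bash
python3 - <<'E'
from h import *
plan(bw([-5,-45,90]),-81.2,3);print(st()[0]["force"])
E
```

```text
t 28.43 blk [ 14.1 -46.6  90.3] yaw -81.5 tilt [ 0.036  -0.0045] total [-1.5 19.1 -0.4] turn -0.005
[-0.5, 6.4, -0.1] -0.002
[-0.5, 6.4, -0.1] -0.002
[-0.5, 6.4, -0.1] -0.002
[ 0.41196045 -0.53767808  0.78638086]
```

send_rows:
  motion:
    - [[0,8,0],0]
    - [[0,7,0],0]
    - [[0,3,0],0]
    - [[0,0,0],0]
    - [[0,0,0],0]

```text
time_s: 28.85
position: [0.5271, -0.2387, 0.0902]
tcp_rot: [[0.144, -0.989, 0.038], [-0.99, -0.144, -0.004], [0.009, -0.037, -0.999]]
force: [3.0, 1.3, 0.9]
opening: 0.005
```

send_rows:
  motion:
    - [[0,-4,0],0]
    - [[0,-1,-10],0]
    - [[0,0,-14],0]
    - [[0,0,-20],0]
    - [[0,0,-20],0]

```text
time_s: 29.27
position: [0.5242, -0.2355, 0.1517]
tcp_rot: [[0.148, -0.989, 0.019], [-0.989, -0.148, 0.004], [-0.001, -0.019, -1.0]]
force: [1.1, -1.1, -0.6]
opening: 0.005
```

send_rows:
  motion:
    - [[12,12,-6],0]
    - [[20,20,0],0]
    - [[25,25,0],0]
    - [[25,25,0],0]
    - [[20,20,0],0]

```text
time_s: 29.68
position: [0.4402, -0.352, 0.1642]
tcp_rot: [[0.164, -0.986, 0.021], [-0.986, -0.164, -0.002], [0.005, -0.02, -1.0]]
force: [0.4, -0.8, -0.1]
opening: 0.006
```

send_rows:
  motion:
    - [[15,15,-5],0]
    - [[10,10,-5],0]
    - [[0,0,0],0]
    - [[0,0,0],0]
    - [[0,0,0],0]

```text
time_s: 30.1
position: [0.4129, -0.3866, 0.1759]
tcp_rot: [[0.159, -0.987, 0.014], [-0.987, -0.159, -0.003], [0.006, -0.013, -1.0]]
force: [-0.8, -0.0, -0.4]
opening: 0.007
```

```bash
python3 - <<'E'
from h import *
from rig import capture
for c in("scene","top"):
    a=np.mean([capture(c)["image"].astype(float) for _ in range(6)],0);np.save(f"pics/{c}11.npy",a);cv2.imwrite(f"pics/{c}11.png",a)
    x,y=(355,180) if c=="scene" else (335,225)
    cv2.imwrite(f"pics/{c}11c.png",cv2.resize(a[y:y+50,x:x+50],None,fx=11,fy=11,interpolation=2))
    g=a.min(2).astype(np.float32);tiles=[]
    for yc in(45,0,-45):
        P=np.array([[x,yc+yy,86] for x in np.linspace(22,-22,220) for yy in np.linspace(13,-13,130)])
        q=proj(c,[bw(p) for p in P]).astype(np.float32).reshape(220,130,2)
        tiles.append(cv2.remap(g,q[...,0],q[...,1],cv2.INTER_CUBIC))
    g=np.hstack(tiles);lo,hi=np.percentile(g,[2,99.5]);g=np.clip((g-lo)/(hi-lo)*255,0,255)
    cv2.imwrite(f"pics/{c}11r.png",cv2.resize(g,None,fx=1.8,fy=1.8).astype(np.uint8))
E
```

```text
[ WARN:0@10.028] global loadsave.cpp:1063 imwrite_ Unsupported depth image for selected encoder is fallbacked to CV_8U.
```

View pics/scene11.png

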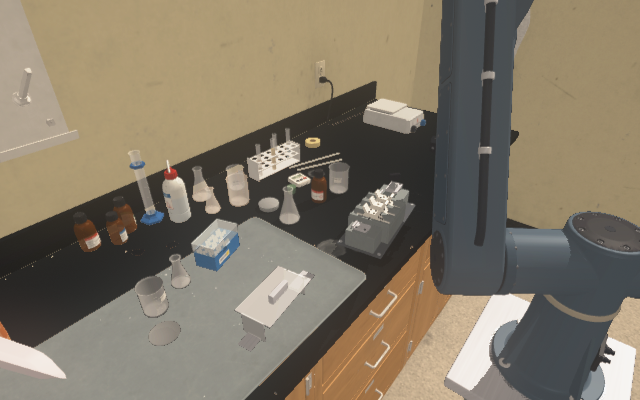

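View pics/scene11c.png

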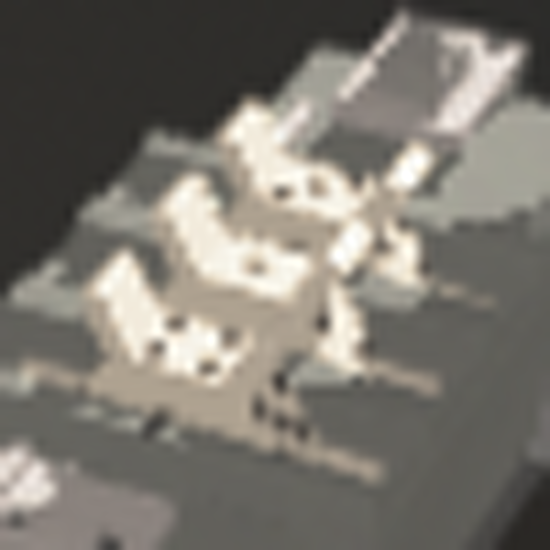

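View pics/scene11r.png

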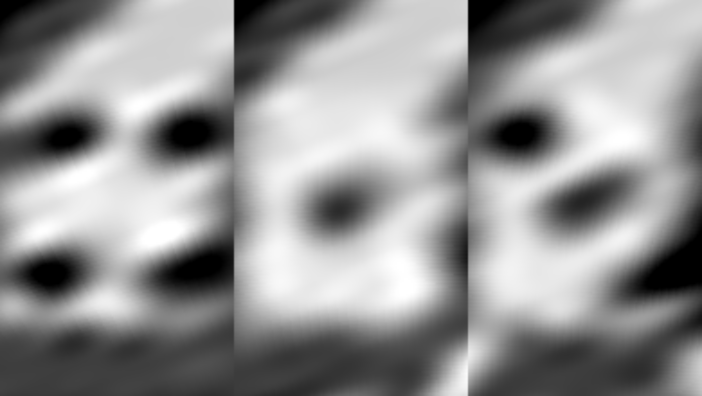

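View pics/top11r.png

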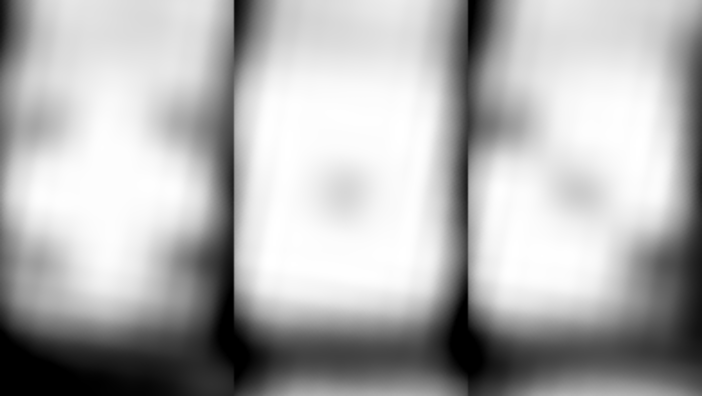

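View pics/top11.png

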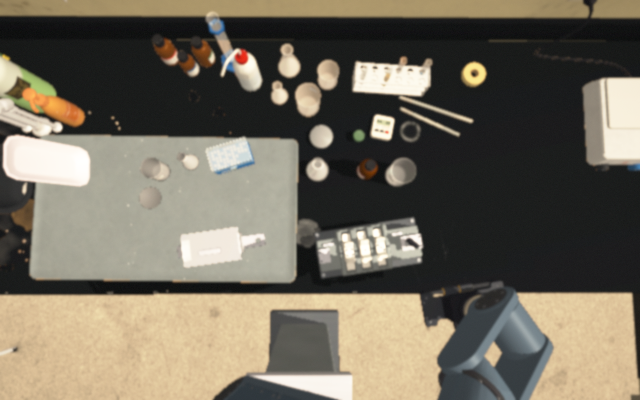

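```bash
python3 - <<'E'
from h import *
o=[]
for f,x,y in(("top4",395,225),("top11",395,225),("scene4",375,160),("scene11",375,160)):
    a=cv2.imread(f"pics/{f}.png")[y:y+40,x:x+40].astype(float);a=np.clip(a*(3 if "scene" in f else 1),0,255)
    o.append(cv2.resize(a.astype(np.uint8),None,fx=7,fy=7,interpolation=2))
cv2.imwrite("pics/knob.png",np.vstack([np.hstack(o[:2]),np.hstack(o[2:])]))
for z in(107,118):print("knob z",z,(proj("scene",[bw([0,-128,z]),bw([0,-128,z+11])])-[375,160])*7)
E
```

```text
knob z 107 [[128.42041377 133.28820641]
 [130.79002623 112.22625307]]
knob z 118 [[130.79002623 112.22625307]
 [133.18228342  90.96302527]]
```

View pics/knob.png

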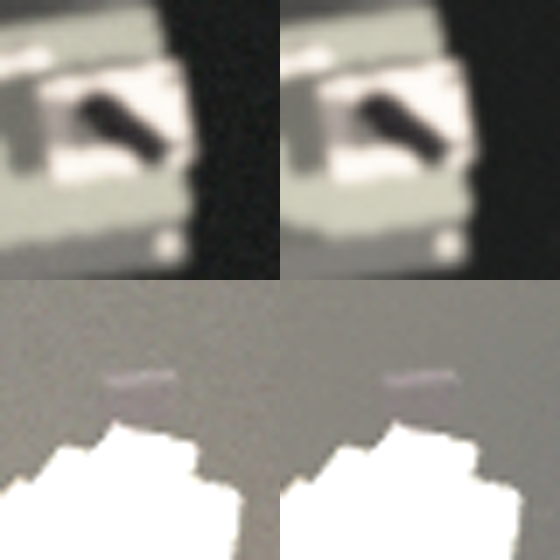

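```bash
python3 -c "
from rig import bot
print(bot.read_state()['time_s'],bot.read_state()['force']);print(bot.hand_in())"
```

```text
30.7 [-0.23614112  0.34609049 -0.10594678]
the job is handed in; nothing more can be done
None
```

The preset switch now reads 4, 1, 3 from left to right. The job was handed in at 30.7 s, with the arm clear of everything and no residual force on the tool.

**What I did**
- **Plunger:** I pulled it up about 15 mm, twisted it clockwise about 0.8 rad, and it came to rest at 11 mm before I let go.
- **Cover:** I slid it about 63 mm towards the robot and lifted it off. I set it on the mat within a few millimetres of mat_spot.
- **Wheels:** They started at 3, 3, 5. I moved the left wheel one step forward, and the middle and right wheels two steps back each.

**What the last checks showed**
- **Digits:** Both cameras, averaged over several frames, show 4, 1 and 3 dots on the top facets.
- **Plunger:** The knob is still twisted and raised. It looks unchanged since I first checked it after placing the cover.
- **Cover:** It stands level on its feet on the mat.
- **Glassware:** The beaker, flask and bottle look to be where they started.

**What disagreed**
- **Block position:** My first estimate was about 1.5 mm off from what the wheel dots showed. I corrected it before turning any wheel.
- **Tool tilt:** The tool tilted up to about 2° while pushing the lugs. It had mostly recovered in free motion and had no visible effect.

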